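# Post-bind a sample book with a drift pin in the ejector jig

## Robot

A 6-joint arm with a two-finger parallel gripper is mounted at the origin on a cart in front of the work surface, level with it; the furniture and walls round the work are solid. World frame = base frame: x ahead of the robot, y to its left, z up, the work surface at z = 0. Lengths are in m, angles in rad, forces in N, time in s.
With the tool pointing down it reaches from about 0.3 to 0.75 m from the base axis. Payload 8.5 kg.
Tool frame: the origin (TCP) lies on the centre line of the jaws, within the pads' length; the fingertips stand 25 mm ahead of it and the grasp point (between the pads) lies 6 mm ahead of it; z points along the fingers, y is the line along which they close (so a half turn about z gives the same grasp; the last joint's range is limited). The gripper opens to 88 mm and grips with 3 to 60 N. Pads are 18 mm wide; open, the fingers measure 123 mm over their backs; the gripper's body (75 mm by 187 mm) begins 45 mm behind the grasp point.
Start: joints at [0.972, 0.381, 1.297, -0, 1.464, -0.215], TCP at [0.206, 0.51, 0.264] pointing down, gripper open.
Joint ranges: [-3.11, 3.11], [-0.89, 2.33], [0.22, 2.48], [-1.42, 4.56], [0.17, 2.85], [-2.88, 2.88]. Speed limits (rad/s): [2.39, 2.39, 3.14, 3.14, 3.14, 3.14].

## Interface

Orientations are given as a unit quaternion [w, x, y, z].
In Python, from rig import observe, eyes, job gives the robot as it stands.
- The arm moves only by the tool play_rows, never from a script. Its argument "series" is one flat list of numbers, 4 for each row, row after row: the shift along the world's x, y, z in units of 30 mm (1.0 is 30 mm), then the turn about the world's z in units of 5 degrees (1.0 is 5 degrees). A call has 1 to 8 rows; each row is the pose to reach, as a shift and turn from the pose commanded when the call began; what a row does not reach only later rows make up. A row lasts 1/12 s, in which the tool goes at most 41.7 mm and 7.16 degrees, less where a joint would pass 70% of its speed; a pose out of reach is approached as far as the arm can. A call with a gripper value outside its range is refused whole. "fingers" is the finger opening in mm, from 0 to 88.1, set as the call begins (left out, the last holds). The fingers move at their own pace and stop on an object; "squeeze" is the grip in N (left out, the last holds). Time passes only in rows, so rows that repeat a pose let the fingers close. It gives the time, the measured TCP pose, the force, the opening and the grip force at its end, in the units of the state.
- observe(): the state, without advancing time (a new reading comes with each control period).
- eyes.read_camera(name): name is "side" or "top"; returns a dict with "img" (420x560x3 uint8, red, green, blue), "fx", "fy", "cx", "cy" (pixels), "R" (3x3) and "t" (3): a world point X has camera coordinates R X + t. Camera axes: x right, y down, z forward; pixel columns grow to the right and rows downward; lengths in m; the calibration is good to about 2 mm. A picture is of the moment at which its call begins. There is no depth.
- job.sign_off(): hands the job in; it is judged then, once.
The state is a dict: "clock": time; "joints": joint angles; "joint_vel": joint speeds; "joint_efforts": joint torques, N m; "tool_pos": TCP position; "eef_rot": TCP orientation; "force": force on the tool from outside, world axes, zero at the start; "ft_torque": the same for the moment, N m; "finger_gap": finger opening in m; "finger_force": force on a finger pad.
Only numpy, scipy, OpenCV 4.12 (cv2) and the standard library are available. Lean on these libraries where they do the work, as an engineer would, in place of code of your own. Each camera call takes 0.05 s, during which the arm holds its last target. There are 200 camera calls.

## Task

Bind the sample book: lay every leaf that lies on the bench, in any order, on the back cover in the jig with its row of holes over the jig's holes, then the front cover on top, and run the drift pin fully down through the middle holes to bring the stack into line. With the drift pin still in, swing both ejector levers inward until their noses rest on the front cover and the pack sits down on the bed, and push a binding post home in each of the two outer holes; then pull the drift pin, fit the last post in the middle hole and stand the drift pin back in its place in the rack. Leave the other things on the bench alone.

Things in the scene. Friction and masses are not known exactly. Their poses are not given: they have to be found in the camera images.
- jig: binding jig fixed to the bench: grey base 92 (x) x 236 (y) x 10 mm with an aluminium bed 52 x 108 mm, top 44 mm high; origin on the bench under the bed's centre. Six pointed steel dowels (7 mm thick, 81 mm high) at (+-34.75, +-57) and (16, +-70.5) mm nest the boards with 1.2 mm play at the sides, 2 mm at the ends; between them the sides are free for fingers. Boards lie with their axes along the jig's, holes over holes
- jig_a (a point): middle clearance hole of the bed (10.2 mm, 44 mm deep), on the bed's top, at (16, 0, 44) mm of the jig
- jig_b (a point): outer clearance hole of the bed, at (16, 40, 44) mm of the jig
- jig_c (a point): outer clearance hole of the bed, at (16, -40, 44) mm of the jig
- lever_left (a joint): ejector lever at the jig's +y end, 14 mm thick in x; hinge axis along x at (-8, +94, 62) mm of the jig. Rad: angle of the nose above level, 1.10 = fully outward (start); inward it rests on the pack at 0.10 / 0.25 / 0.41 with 3 / 4 / 5 boards in it. Black grip (11 mm thick) ends 44 mm from the hinge, 76 degrees further outward than the nose: upright when in. Stiff, about 3 N at the grip; stays as left
- lever_right (a joint): ejector lever at the jig's -y end, 14 mm thick in x; hinge axis along x at (-8, -94, 62) mm of the jig. Rad: angle of the nose above level, 1.10 = fully outward (start); inward it rests on the pack at 0.10 / 0.25 / 0.41 with 3 / 4 / 5 boards in it. Black grip (11 mm thick) ends 44 mm from the hinge, 76 degrees further outward than the nose: upright when in. Stiff, about 3 N at the grip; stays as left
- lever_left_nose (a point): centre of the rounded nose of the lever at the jig's +y end (radius 4 mm, 14 mm wide, 40 mm from the hinge); swung inward it comes down on the top board
- lever_right_nose (a point): the same on the lever at the jig's -y end
- back_cover: dark blue back cover, already in the jig; the toes of the two outward levers carry it, and the pack, 4 mm above the bed until both are swung in; 60 (x) x 130 (y) x 6 mm, 50 g, rigid; origin at the centre of its underside, face up. Three 10 mm through holes in a row near its +x long edge, at x = +16 mm, y = 0, +40, -40 mm
- front_cover: dark blue front cover, lying on the bench; 60 (x) x 130 (y) x 6 mm, 50 g, rigid; origin at the centre of its underside, face up. Three 10 mm through holes in a row near its +x long edge, at x = +16 mm, y = 0, +40, -40 mm
- leaf_red: sample leaf faced with red paper (may be absent); 60 (x) x 130 (y) x 6 mm, 50 g, rigid; origin at the centre of its underside, face up. Three 10 mm through holes in a row near its +x long edge, at x = +16 mm, y = 0, +40, -40 mm
- leaf_green: sample leaf faced with green paper (may be absent); 60 (x) x 130 (y) x 6 mm, 50 g, rigid; origin at the centre of its underside, face up. Three 10 mm through holes in a row near its +x long edge, at x = +16 mm, y = 0, +40, -40 mm
- leaf_marble: sample leaf faced with pale marbled paper (may be absent); 60 (x) x 130 (y) x 6 mm, 50 g, rigid; origin at the centre of its underside, face up. Three 10 mm through holes in a row near its +x long edge, at x = +16 mm, y = 0, +40, -40 mm
- rack: wooden rack fixed on the blue cutting mat (3 mm thick), 180 (x) x 46 (y) x 70 mm high; origin at the centre of its underside. Holes of 10.5 mm through its 10 mm top, open below, at x = -70, -36, -2 mm (posts) and +66 mm (drift pin), y = 0
- rack_drift (a point): the drift pin's hole in the rack, at the level of the rack's top (70 mm)
- drift: drift pin: steel pin 9.2 mm thick, 60 mm long, its last 15 mm tapering to a 3 mm tip, below a brass collar (20 mm thick, 8 mm high) and a dark wooden handle 25 mm thick; 60 g. Origin at the collar's underside; z up along the handle, which ends 44 mm above the origin. It hangs in the rack by its collar
- post_1: push-fit brass binding post: knurled head 18 mm thick and 12 mm high, shank 7.6 mm thick and 40 mm long, its last 8 mm tapering to 3 mm; 30 g. Origin at the shoulder under the head, z up. It stands in the rack, hanging by its head
- post_2: push-fit brass binding post: knurled head 18 mm thick and 12 mm high, shank 7.6 mm thick and 40 mm long, its last 8 mm tapering to 3 mm; 30 g. Origin at the shoulder under the head, z up. It stands in the rack, hanging by its head; same as post_1
- post_3: push-fit brass binding post: knurled head 18 mm thick and 12 mm high, shank 7.6 mm thick and 40 mm long, its last 8 mm tapering to 3 mm; 30 g. Origin at the shoulder under the head, z up. It stands in the rack, hanging by its head; same as post_1
- needle_tin: flat green tin, 63 x 94 x 21 mm, closed; bystander, origin at the centre of its underside
- spool: spool of red thread, 41 mm thick, 50 mm high, standing; bystander, origin at the centre of its underside
- beeswax: block of beeswax, 36 x 52 x 19 mm; bystander, origin at the centre of its underside
- linen_tape: roll of white linen tape, 66 mm across, 30 mm high; bystander, origin at the centre of its underside
Mind the look-alikes: they are no part of the job. Leave any purple look-alike of the leaf_red alone.

How it is judged:
On the way, in this order (a step that is already met when the one before it is completed fails the run):
1. the leaves that are there and, on top of them, the front cover lie nested in the jig on the back cover, holes over holes (5 mm) (horizontal distance between each of leaf_red, leaf_green, leaf_marble, front_cover and jig below 0.005 m and angle between the y axis of each of leaf_red, leaf_green, leaf_marble, front_cover and the y axis of jig, either way round below 0.07 rad and z of each of leaf_red, leaf_green, leaf_marble, front_cover in the frame of jig below 0.076 m and angle between each of leaf_red, leaf_green, leaf_marble, front_cover's own z axis and vertical below 0.1 rad and z of front_cover in the frame of leaf_red above 0.003 m and z of front_cover in the frame of leaf_green above 0.003 m and z of front_cover in the frame of leaf_marble above 0.003 m), for 0.2 s.
2. the drift pin stands fully down in the middle holes (collar within 6 mm of the front cover) (horizontal distance between drift and jig_a below 0.004 m and z of drift in the frame of front_cover below 0.012 m and angle between drift's own z axis and vertical below 0.12 rad), for 0.2 s.
3. both levers are swung inward onto the front cover, the pack is seated on the bed, the drift pin still in (all of step 2 and z of each of lever_left_nose, lever_right_nose in the frame of front_cover below 0.013 m and z of back_cover in the frame of jig below 0.046 m), for 0.2 s.
4. a post is home in each outer hole, the drift pin still in the middle one and the levers in (all of step 3 and ((horizontal distance between post_1 and jig_b below 0.004 m and z of post_1 in the frame of front_cover below 0.0085 m and angle between post_1's own z axis and vertical below 0.12 rad) or (horizontal distance between post_2 and jig_b below 0.004 m and z of post_2 in the frame of front_cover below 0.0085 m and angle between post_2's own z axis and vertical below 0.12 rad) or (horizontal distance between post_3 and jig_b below 0.004 m and z of post_3 in the frame of front_cover below 0.0085 m and angle between post_3's own z axis and vertical below 0.12 rad)) and ((horizontal distance between post_1 and jig_c below 0.004 m and z of post_1 in the frame of front_cover below 0.0085 m and angle between post_1's own z axis and vertical below 0.12 rad) or (horizontal distance between post_2 and jig_c below 0.004 m and z of post_2 in the frame of front_cover below 0.0085 m and angle between post_2's own z axis and vertical below 0.12 rad) or (horizontal distance between post_3 and jig_c below 0.004 m and z of post_3 in the frame of front_cover below 0.0085 m and angle between post_3's own z axis and vertical below 0.12 rad))), for 0.2 s.
At the end, for the whole second after the job is handed in: A post is home in each hole (upright, 4 mm from the jig's hole, shoulder within 2.5 mm of the front cover), leaves nested under it (5 mm), both lever noses on the front cover (3 mm), back cover on the bed (2 mm), drift pin in its rack hole (4 mm), all at rest (all of step 1 and ((horizontal distance between post_1 and jig_a below 0.004 m and z of post_1 in the frame of front_cover below 0.0085 m and angle between post_1's own z axis and vertical below 0.12 rad) or (horizontal distance between post_2 and jig_a below 0.004 m and z of post_2 in the frame of front_cover below 0.0085 m and angle between post_2's own z axis and vertical below 0.12 rad) or (horizontal distance between post_3 and jig_a below 0.004 m and z of post_3 in the frame of front_cover below 0.0085 m and angle between post_3's own z axis and vertical below 0.12 rad)) and ((horizontal distance between post_1 and jig_b below 0.004 m and z of post_1 in the frame of front_cover below 0.0085 m and angle between post_1's own z axis and vertical below 0.12 rad) or (horizontal distance between post_2 and jig_b below 0.004 m and z of post_2 in the frame of front_cover below 0.0085 m and angle between post_2's own z axis and vertical below 0.12 rad) or (horizontal distance between post_3 and jig_b below 0.004 m and z of post_3 in the frame of front_cover below 0.0085 m and angle between post_3's own z axis and vertical below 0.12 rad)) and ((horizontal distance between post_1 and jig_c below 0.004 m and z of post_1 in the frame of front_cover below 0.0085 m and angle between post_1's own z axis and vertical below 0.12 rad) or (horizontal distance between post_2 and jig_c below 0.004 m and z of post_2 in the frame of front_cover below 0.0085 m and angle between post_2's own z axis and vertical below 0.12 rad) or (horizontal distance between post_3 and jig_c below 0.004 m and z of post_3 in the frame of front_cover below 0.0085 m and angle between post_3's own z axis and vertical below 0.12 rad)) and z of each of lever_left_nose, lever_right_nose in the frame of front_cover below 0.013 m and z of back_cover in the frame of jig below 0.046 m and horizontal distance between drift and rack_drift below 0.004 m and z of drift in the frame of rack below 0.074 m and angle between drift's own z axis and vertical below 0.1 rad and linear speed of each of post_1, post_2, post_3, drift, front_cover below 0.02 m/s); the robot touches nothing.
It fails at once if the needle tin is pushed more than 3 cm from its place (distance of needle_tin from where it was at the start of the episode above 0.03 m).
It fails at once if the spool is pushed more than 3 cm from its place (distance of spool from where it was at the start of the episode above 0.03 m).
It fails at once if the beeswax is pushed more than 3 cm from its place (distance of beeswax from where it was at the start of the episode above 0.03 m).
It fails at once if the linen tape is pushed more than 3 cm from its place (distance of linen_tape from where it was at the start of the episode above 0.03 m).
Of leaf_red, leaf_green, leaf_marble only 1 to 3 are there at a start; the rules pass over those that are not, and their reading is None.
At some moment in a run one of leaf_red, leaf_green, leaf_marble, front_cover may be knocked a few centimetres aside while the robot is not near it.
It also fails if it takes over 210 s, if anything falls off the work surface, if the arm or the gripper's body presses on something with over 40 N, if the wrist force passes 120 N, or if a joint passes its speed limit or range.

## Working session

There is one attempt and no reset: what is moved stays moved. The work goes in short steps, Python scripts to look and compute and a tool call to move; the robot and the scene stay as the last step left them, time stands still between calls to the robot, and variables do not carry over. Pictures are saved under pics/ and viewed, at most 14 in all, crops included, and the job is handed in when it is done.

Besides the shell and the picture viewer there is one more tool, called after "Call:" as a command line: name --argument value ..., lists and objects as JSON in quotes. play_rows: Moves the arm, as the interface text tells. Its arguments: {"type":"object","properties":{"series":{"type":"array","items":{"type":"number"}},"fingers":{"type":"number"},"squeeze":{"type":"number"}},"required":["series"]}

```bash
ls; mkdir -p pics; cat > h.py <<'E'
import numpy as np, cv2, time
from rig import observe, eyes, job
def cam(n):
    c=eyes.read_camera(n); c['img']=np.array(c['img']); c['R']=np.array(c['R']); c['t']=np.array(c['t']); return c
def save(c,name,crop=None,s=1):
    im=c['img'][:,:,::-1]
    if crop: im=im[crop[1]:crop[3],crop[0]:crop[2]]
    cv2.imwrite('pics/'+name,cv2.resize(im,None,fx=s,fy=s,interpolation=cv2.INTER_CUBIC))
def plane(c,u,v,z):
    d=c['R'].T@np.array([(u-c['cx'])/c['fx'],(v-c['cy'])/c['fy'],1]); o=-c['R'].T@c['t']
    return o+d*(z-o[2])/d[2]
def proj(c,X):
    p=c['R']@np.array(X)+c['t']; return np.array([c['fx']*p[0]/p[2]+c['cx'],c['fy']*p[1]/p[2]+c['cy']])
def tri(c1,p1,c2,p2):
    A=[];b=[]
    for c,p in((c1,p1),(c2,p2)):
        x=(p[0]-c['cx'])/c['fx'];y=(p[1]-c['cy'])/c['fy']
        for r,k in((0,x),(1,y)):
            A.append(c['R'][r]-k*c['R'][2]); b.append(k*c['t'][2]-c['t'][r])
    X,res,_,_=np.linalg.lstsq(np.array(A),np.array(b),rcond=None); return X,res
E
python3 - <<'E'
from h import *
a=cam('top');b=cam('side')
import pickle; pickle.dump((a,b),open('c0.pkl','wb'))
cv2.imwrite('pics/t0.png',cv2.resize(a['img'][:,:,::-1],(800,600),interpolation=cv2.INTER_CUBIC)); 
cv2.imwrite('pics/s0.png',cv2.resize(b['img'][:,:,::-1],(800,600),interpolation=cv2.INTER_CUBIC))
for c in(a,b): print(-c['R'].T@c['t'],c['R'].round(2).tolist(),c['fx'])
print(observe())
E
```

```text
pics
[0.52161505 0.12921333 1.31725454] [[0.01, -1.0, 0.0], [-1.0, -0.01, -0.06], [0.06, 0.0, -1.0]] 407.8731125875653
[0.27462058 1.02860094 0.68407674] [[-0.94, -0.33, -0.0], [-0.18, 0.52, -0.83], [0.28, -0.79, -0.55]] 411.2452389280163
{'clock': 0.1, 'joints': array([ 9.71661915e-01,  3.81157904e-01,  1.29813649e+00, -3.34282620e-05,
        1.46358129e+00, -2.15326744e-01]), 'joint_vel': array([ 0.00102575, -0.00304733, -0.00342318,  0.0015847 , -0.00052528,
       -0.00065701]), 'joint_efforts': array([ 3.37186328e-03, -4.38647139e+01, -2.24915797e+01,  7.14542507e-02,
        3.42163083e-02, -1.96287249e-05]), 'tool_pos': array([0.20585405, 0.50980235, 0.26320011]), 'eef_rot': array([-2.38825408e-04,  1.90726319e-01,  9.81643041e-01, -5.95634132e-04]), 'force': array([ 0.29370666,  0.09471193, -0.29788235]), 'ft_torque': array([-0.07742269,  0.02395788, -0.02967528]), 'finger_force': 0.0, 'finger_gap': 0.08779770696182917}
```

View pics/t0.png

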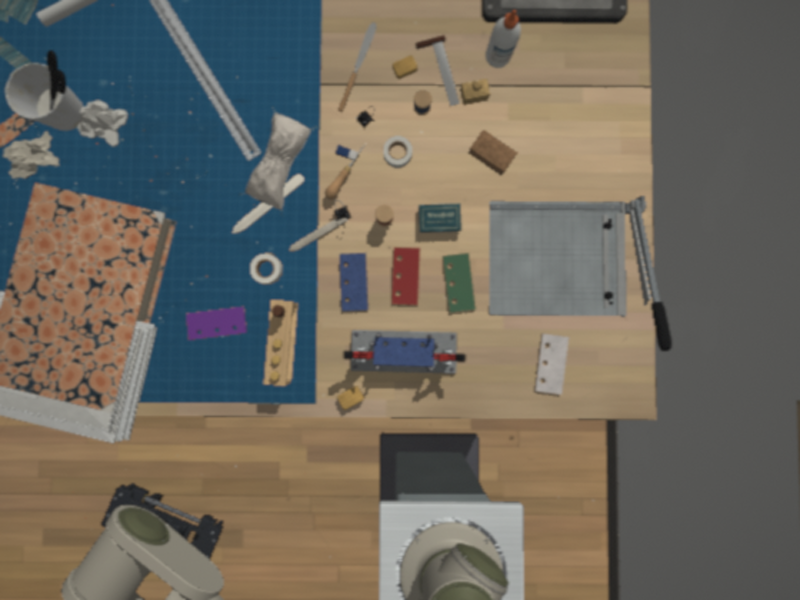

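View pics/s0.png

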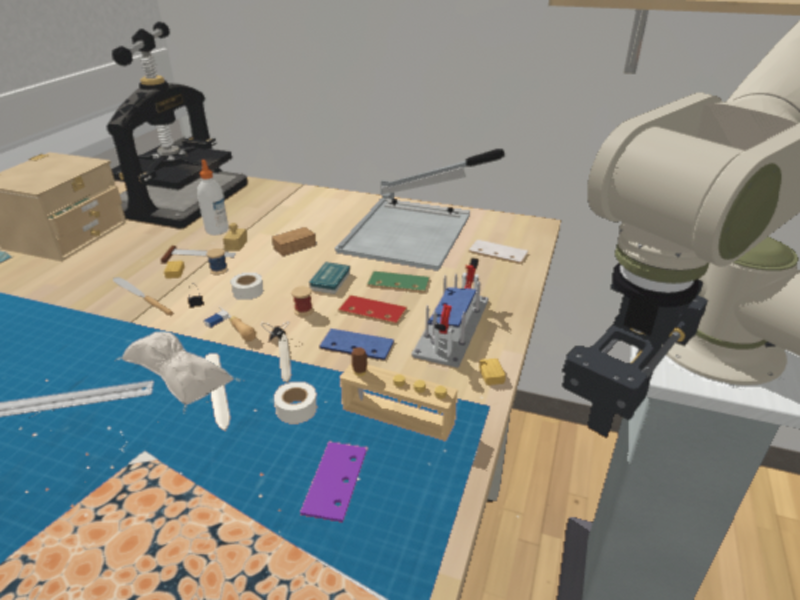

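The top view (800 px scale) shows the front cover in blue at (353,282), red leaf at (405,277), green leaf at (458,283), marble leaf at (551,364), jig with the back cover at (404,353), and rack at (280,342) with the drift pin at its upper end. Bystanders and look-alikes: purple board (216,323), green tin (440,217), spool (384,217), and tape rolls (265,268) and (398,151). All three leaves are there.

```bash
cat >> h.py <<'E'
def mask(c,name):
    hsv=cv2.cvtColor(c['img'],cv2.COLOR_RGB2HSV).astype(int); H,S,V=hsv[...,0],hsv[...,1],hsv[...,2]
    m={'red':((H<8)|(H>172))&(S>140)&(V>50),'green':(H>55)&(H<85)&(S>70),'blue':(H>108)&(H<128)&(S>70)&(V>60),
       'marble':(S<45)&(V>150)}[name]
    return m.astype(np.uint8)
def board(c,name,guess,z=0.006,win=40):
    g=proj(c,[guess[0],guess[1],z]).astype(int); m=mask(c,name)
    w=np.zeros_like(m); w[max(0,g[1]-win):g[1]+win,max(0,g[0]-win):g[0]+win]=1
    n,l,st,_=cv2.connectedComponentsWithStats(m*w); 
    if n<2: return None
    k=1+np.argmax(st[1:,4]); m=(l==k).astype(np.uint8)
    cs,_=cv2.findContours(m,cv2.RETR_EXTERNAL,cv2.CHAIN_APPROX_NONE); ct=max(cs,key=cv2.contourArea)
    fill=cv2.drawContours(np.zeros_like(m),[ct],-1,1,-1)
    yy,xx=np.nonzero(fill); P=np.array([plane(c,u,v,z)[:2] for u,v in zip(xx,yy)])
    ctr=P.mean(0); q=P-ctr; wv,V=np.linalg.eigh(q.T@q/len(q)); 
    L=V[:,1]; S=V[:,0]; size=np.sqrt(12*wv)*1000
    hy,hx=np.nonzero((fill-m)>0); hole=None
    g=c['img'].astype(float).sum(2); gm=np.median(g[yy,xx])
    o=g[yy,xx]; W=np.clip(abs(o-gm)-0.15*gm,0,None)*(abs(q@L)<0.055)*(abs(q@S)<0.024)
    off=(W[:,None]*q).sum(0)/max(W.sum(),1e-9)
    if off@S<0: S=-S
    return ctr, np.degrees(np.arctan2(S[1],S[0])), size, off@S*1000
G={'blue':(0.52,0.20),'red':(0.53,0.12),'green':(0.52,0.03),'marble':(0.38,-0.12)}
E
python3 - <<'E'
from h import *
import pickle; a,b=pickle.load(open('c0.pkl','rb'))
k=0.7
for n,(u,v) in dict(blue=(353,282),red=(405,277),green=(458,283),marble=(551,364)).items():
    g=plane(a,u*k,v*k,.006)
    for c in(a,b): print(n,g[:2].round(3),board(c,n,g,win=27 if c is a else 45))
for n,(u,v) in dict(jig=(404,352),rack=(280,342),purple=(216,323),tin=(440,217),spool=(384,217)).items(): print(n,plane(a,u*k,v*k,.05).round(3))
A=cv2.resize(a['img'][215:300,170:335,::-1],None,fx=4.8,fy=4.8,interpolation=cv2.INTER_CUBIC)[:300]
im1=cv2.resize(a['img'][225:290,175:335,::-1],(800,325),interpolation=cv2.INTER_CUBIC)
im2=cv2.resize(b['img'][175:310,225:365,::-1],None,fx=4.4,fy=4.4,interpolation=cv2.INTER_CUBIC)
cv2.imwrite('pics/c1.png',im1);cv2.imwrite('pics/c2.png',im2)
E
```

```text
blue [0.644 0.22 ] (array([0.64456126, 0.2197124 ]), np.float64(93.0455243994917), array([ 53.22113118, 124.69601899]), np.float64(16.741166449142508))
blue [0.644 0.22 ] (array([0.6423125 , 0.22362785]), np.float64(93.66838642055001), array([ 57.46183983, 131.88926164]), np.float64(13.453319400495461))
red [0.656 0.102] (array([0.66024429, 0.10100685]), np.float64(-91.17227888079113), array([ 51.20185904, 124.04478339]), np.float64(0.0))
red [0.656 0.102] (array([0.65657882, 0.1062272 ]), np.float64(87.95069634467313), array([ 56.8834096 , 126.37526273]), np.float64(12.315873262889657))
green [ 0.643 -0.017] (array([ 0.64541231, -0.02242723]), np.float64(-81.90946842235245), array([ 41.5474607 , 118.30395887]), np.float64(0.0))
green [ 0.643 -0.017] (array([ 0.64330177, -0.0181842 ]), np.float64(-82.80445910237879), array([ 43.65771627, 122.5037347 ]), np.float64(0.0))
marble [ 0.462 -0.226] (array([ 0.46447919, -0.22806226]), np.float64(82.88664761159212), array([ 57.28230699, 127.91469151]), np.float64(16.551652714115292))
marble [ 0.462 -0.226] (array([ 0.50960157, -0.53715649]), np.float64(-80.97456776926772), array([199.62940258, 355.63632019]), np.float64(0.0))
jig [0.488 0.105 0.05 ]
rack [0.508 0.374 0.05 ]
purple [0.549 0.514 0.05 ]
tin [0.784 0.027 0.05 ]
spool [0.784 0.15  0.05 ]
```

View pics/c1.png

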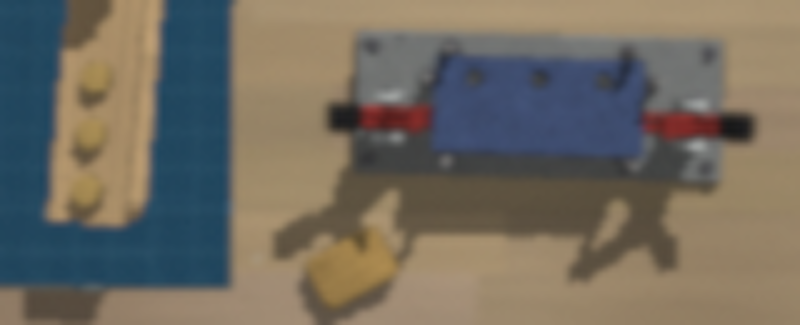

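View pics/c2.png

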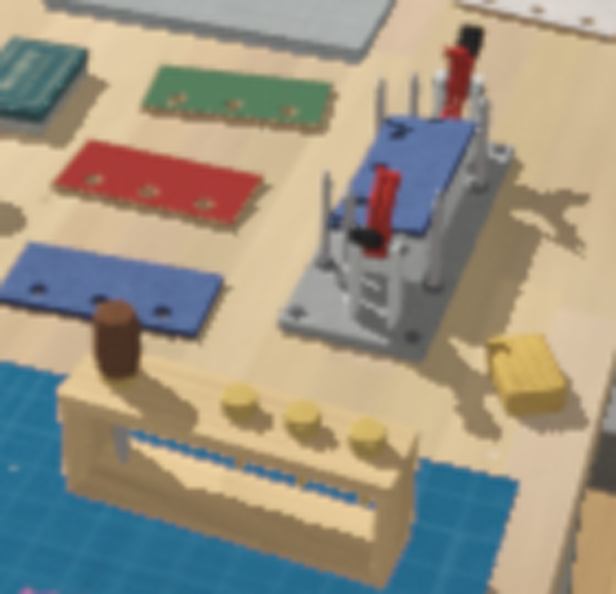

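The crops show the jig's holes on its world +x side and the rack's drift pin at its +x end with three posts after it. All four loose boards have their holes on the +y side. Next I refine the poses subpixel.

```bash
cat >> h.py <<'E'
def blob(c,guess,z,win,ref=None,up=4,thr=.5,fill=True):
    """colour blob at guess (world xy at height z): colour split half way to the surround, subpixel; mean, long axis, sizes"""
    g=proj(c,[guess[0],guess[1],z]); u0,v0=(g-win).astype(int); n=2*win
    u0=max(u0,0);v0=max(v0,0)
    im=c['img'][v0:v0+n,u0:u0+n].astype(np.float32); im=cv2.cvtColor(im/255,cv2.COLOR_RGB2LAB)
    gu,gv=int(g[0]-u0),int(g[1]-v0)
    col=np.median(im[gv-1:gv+2,gu-1:gu+2].reshape(-1,3),0) if ref is None else ref
    bg=np.median(np.concatenate([im[0],im[-1],im[:,0],im[:,-1]]),0)
    ax=(col-bg); ax[0]*=.3
    f=((im-bg)@ax)/((col-bg)@ax); f=cv2.resize(f,None,fx=up,fy=up,interpolation=cv2.INTER_CUBIC)
    m=(f>thr).astype(np.uint8); _,l=cv2.connectedComponents(m); s=l[int((gv+.5)*up),int((gu+.5)*up)]
    m=(l==s).astype(np.uint8)
    cs,_=cv2.findContours(m,cv2.RETR_EXTERNAL,cv2.CHAIN_APPROX_NONE); ct=max(cs,key=cv2.contourArea)
    if fill: m=cv2.drawContours(np.zeros_like(m),[ct],-1,1,-1)
    vv,uu=np.nonzero(m); P=np.array([plane(c,u0+(u+.5)/up-.5,v0+(v+.5)/up-.5,z)[:2] for u,v in zip(uu,vv)])
    ctr=P.mean(0); w,V=np.linalg.eigh(np.cov((P-ctr).T)); L=V[:,1]
    if L[0]<0: L=-L
    R=cv2.minAreaRect((P*1000).astype(np.float32))
    return dict(c=(ctr*1000).round(1),long=round(float(np.degrees(np.arctan2(L[1],L[0]))),1),sz=np.sqrt(12*w[:])[::-1]*1000,rc=np.round(R[0],1),rs=np.round(R[1],1),ra=round(R[2],1))
E
cat > m.py <<'E'
from h import *
import pickle,sys
B=dict(blue=(.6446,.2197),red=(.660,.102),green=(.645,-.02),marble=(.464,-.228))
if __name__=='__main__':
    a,b=pickle.load(open('c0.pkl','rb'))
    for n,g in B.items():
        for c,w,cn in((a,30,'top'),(b,55,'side')):
            gg=np.array(g)-[.008,-0.0]   # off the holes
            try: print(n,cn,blob(c,gg,.006,w))
            except Exception as e: print(n,cn,e)
    print('cover',blob(a,(.480,.105),.054,40)); print('cover s',blob(b,(.480,.105),.054,55))
    k=lambda x,y:(175+x/5-.5+.1,225+y/5-.5+.1)
    print('base',[plane(a,*k(*p),.010)[:2].round(4) for p in((358,32),(722,42),(716,186),(352,170))])
    print('bholes',[plane(a,*k(*p),.054)[:2].round(4) for p in((475,78),(541,78),(604,81))])
    print('posts',[plane(a,*k(*p),.085)[:2].round(4) for p in((97,80),(91,136),(85,192))])
    s=lambda x,y:(225+x/4.4-.4,175+y/4.4-.4)
    print('posts s',[plane(b,*s(*p),.085)[:2].round(4) for p in((240,398),(302,412),(367,430))])
    print('handle s',plane(b,*s(114,311),.117).round(4),'t',plane(a,279*.7,312*.7,.117).round(4))
E
python3 m.py
```

```text
blue top {'c': array([644.6, 219.9]), 'long': 3.0, 'sz': array([128.88194079,  58.71610855]), 'rc': array([644.9, 220.2]), 'rs': array([129.7,  59.7]), 'ra': 2.9}
blue side {'c': array([642.5, 223.9]), 'long': 3.8, 'sz': array([133.22722358,  60.98633418]), 'rc': array([642.6, 224.8]), 'rs': array([130.2,  63.6]), 'ra': 3.2}
red top {'c': array([659.2, 102.5]), 'long': -2.2, 'sz': array([127.82230484,  57.71699627]), 'rc': array([659.5, 102.6]), 'rs': array([ 58.7, 128.9]), 'ra': 88.3}
red side {'c': array([656.6, 105.9]), 'long': -1.8, 'sz': array([127.30269701,  58.54803784]), 'rc': array([657.6, 105.3]), 'rs': array([ 59.6, 128.2]), 'ra': 88.4}
green top {'c': array([643.6, -17.5]), 'long': 6.5, 'sz': array([129.73708731,  59.79947607]), 'rc': array([643.9, -17.3]), 'rs': array([131. ,  61.4]), 'ra': 6.6}
green side {'c': array([642.8, -15.1]), 'long': 7.3, 'sz': array([126.57215894,  56.20770364]), 'rc': array([643.2, -15.4]), 'rs': array([127.6,  58. ]), 'ra': 7.4}
marble top {'c': array([ 463.4, -226.4]), 'long': -7.8, 'sz': array([129.60419593,  60.20221829]), 'rc': array([ 46
[... 270 characters left out ...]
: -88.0, 'sz': array([156.91542325,  74.06069384]), 'rc': array([486.6, 116.9]), 'rs': array([ 77.7, 200.5]), 'ra': 0.4}
cover s {'c': array([484.7, 109.9]), 'long': -89.5, 'sz': array([140.11955992,  59.02719705]), 'rc': array([486.7, 116. ]), 'rs': array([ 62.2, 156.4]), 'ra': 0.4}
base [array([0.5357, 0.2214]), array([ 0.5308, -0.0117]), array([ 0.439 , -0.0079]), array([0.4477, 0.2243])]
bholes [array([0.5073, 0.1457]), array([0.5075, 0.1049]), array([0.5059, 0.0659])]
posts [array([0.505 , 0.3731]), array([0.4714, 0.3761]), array([0.4378, 0.3792])]
posts s [array([0.5032, 0.3801]), array([0.4707, 0.3799]), array([0.4367, 0.3821])]
handle s [0.5728 0.373  0.117 ] t [0.5707 0.3641 0.117 ]
```

Call:
play_rows --series '[7.5, -6.7, -1.7, 2, 7.5, -6.7, -1.7, 2, 7.5, -6.7, -1.7, 2, 7.5, -6.7, -1.7, 2, 7.5, -6.7, -1.7, 2, 7.5, -6.7, -1.7, 2, 7.5, -6.7, -1.7, 2, 7.5, -6.7, -1.7, 2]' --fingers 80

```text
clock: 0.77
tool_pos: [0.4336, 0.3058, 0.2116]
eef_rot: [-0.0, 0.106, 0.994, -0.001]
force: [-0.5, -0.5, 0.3]
finger_gap: 0.0802
finger_force: 0.0
```

Call:
play_rows --series '[7.6, -6.8, -1.7, 2, 7.6, -6.8, -1.7, 2, 7.6, -6.8, -1.7, 2, 7.6, -6.8, -1.7, 2, 7.6, -6.8, -1.7, 2, 7.6, -6.8, -1.7, 2, 7.6, -6.8, -1.7, 2, 7.6, -6.8, -1.7, 2]'

```text
clock: 1.43
tool_pos: [0.6612, 0.1013, 0.1599]
eef_rot: [-0.001, 0.019, 1.0, -0.0]
force: [-0.3, -0.7, -0.2]
finger_gap: 0.08
finger_force: 0.0
```

Call:
play_rows --series '[-0.1, 0.1, -1.3, 0, -0.1, 0.1, -2.6, 0, -0.1, 0.1, -3.8, 0, -0.1, 0.1, -4.4, 0, -0.1, 0.1, -4.45, 0, -0.1, 0.1, -4.45, 0]'

```text
clock: 1.93
tool_pos: [0.6555, 0.1079, 0.0272]
eef_rot: [-0.001, 0.017, 1.0, -0.0]
force: [0.6, -0.2, -0.1]
finger_gap: 0.0797
finger_force: 0.0
```

Call:
play_rows --series '[0, 0, 0, 0, 0, 0, 0, 0, 0, 0, 0, 0, 0, 0, 0, 0, 0, 0, 0, 0, 0, 0, 0, 0, 0, 0, 0, 0]' --fingers 50 --squeeze 15

```text
clock: 2.52
tool_pos: [0.656, 0.108, 0.0283]
eef_rot: [0.0, 0.017, 1.0, -0.0]
force: [0.0, -0.6, 0.8]
finger_gap: 0.06
finger_force: 15.0
```

Call:
play_rows --series '[0, 0, 0.5, 0, 0, 0, 1.5, -1, -0.5, 0, 2.7, -2.4, -1.5, 0, 3.8, -3.8, -2.5, 0, 3.8, -5.2, -3.5, 0, 3.8, -6.6, -4.5, 0, 3.8, -8, -5.5, 0, 3.8, -9.4]'

```text
clock: 3.18
tool_pos: [0.4893, 0.108, 0.1425]
eef_rot: [0.0, 0.417, 0.909, 0.0]
force: [0.2, 0.3, -1.1]
finger_gap: 0.0593
finger_force: 15.0
```

Call:
play_rows --series '[0, 0, 0, -1.4, 0, 0, 0, -2.8, 0, 0, 0, -4.2, 0, 0, 0, -5.6, 0, 0, 0, -7, 0, 0, 0, -8.5, 0, 0, 0, -8.5, 0, 0, 0, -8.5]'

```text
clock: 3.85
tool_pos: [0.4909, 0.108, 0.1423]
eef_rot: [0.0, 0.715, 0.699, 0.0]
force: [0.1, 0.9, 0.1]
finger_gap: 0.0594
finger_force: 15.0
```

```bash
python3 - <<'E'
from h import *
import pickle
o=observe();print(o['tool_pos'],o['eef_rot'],o['finger_gap'])
a=cam('top');b=cam('side');pickle.dump((a,b),open('c1.pkl','wb'))
im1=cv2.resize(a['img'][215:295,225:345,::-1],None,fx=5,fy=5,interpolation=cv2.INTER_CUBIC)
im2=cv2.resize(b['img'][150:265,250:400,::-1],None,fx=5,fy=5,interpolation=cv2.INTER_CUBIC)
cv2.imwrite('pics/d1.png',im1);cv2.imwrite('pics/d2.png',im2)
E
```

```text
[0.49089853 0.10797222 0.14230981] [3.32641849e-05 7.15097540e-01 6.99024683e-01 2.23171647e-05] 0.059392763665011096
```

View pics/d1.png

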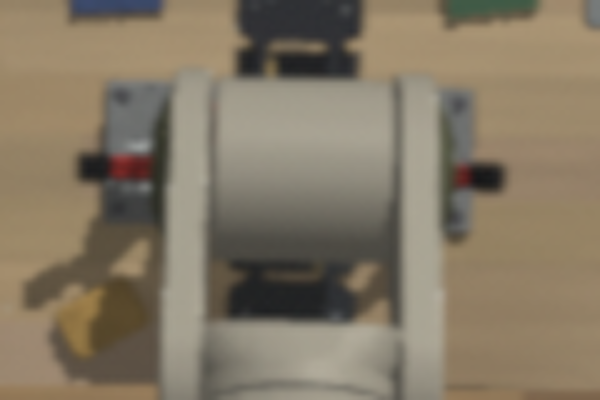

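View pics/d2.png

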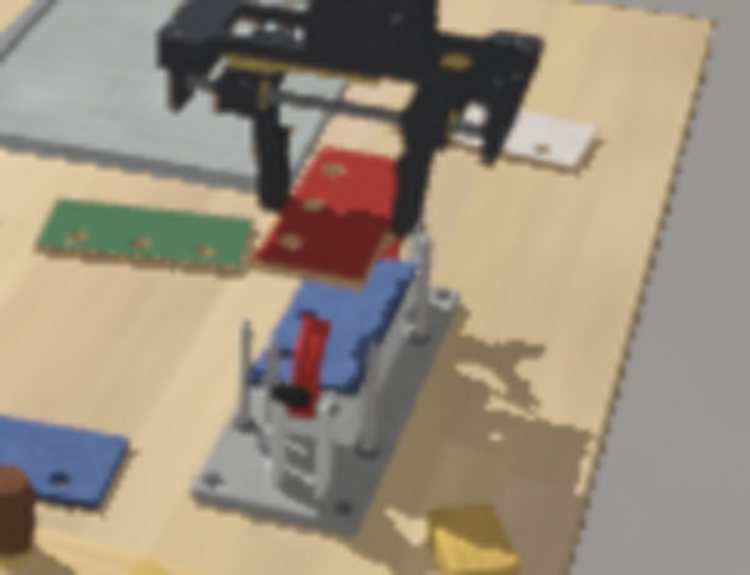

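```bash
python3 - <<'E'
from h import *
import pickle
_,b=pickle.load(open('c1.pkl','rb')); a,b0=pickle.load(open('c0.pkl','rb'))
k=lambda x,y:(250+x/5-.4,150+y/5-.4)
for n,z,p in(('held+x+y',.120,(256,259)),('held-x+y',.120,(364,277)),('hole',.120,(290,242)),('hole',.120,(313,205)),('hole',.120,(334,170)),('cov+x+y',.054,(250,366)),('cov-x+y',.054,(357,386)),('cov -x-y',.054,(416,264))): print(n,plane(b,*k(*p),z).round(4))
# true TCP-edge check: finger-held x edges should be TCP +-30
s=lambda x,y:(225+x/4.4-.4,175+y/4.4-.4)
for n,p in(('c+x+y',(330,221)),('c-x+y',(430,231)),('c-x-y',(476,123)),('c+x-y',(389,117)),('hole b',(351,197)),('hole a',(377,168)),('hole c',(400,133))): print(n,plane(b0,*s(*p),.054).round(4))
def dist(m):
    n,l,st,ce=cv2.connectedComponentsWithStats(m); return [(st[i][4],ce[i].round(1)) for i in range(1,n) if st[i][4]>8]
# back cover in top view, blue mask, z .054
m=mask(a,'blue'); w=np.zeros_like(m); g=proj(a,(.489,.106,.054)).astype(int); w[g[1]-20:g[1]+20,g[0]-32:g[0]+32]=1
cs,_=cv2.findContours(m*w,cv2.RETR_EXTERNAL,cv2.CHAIN_APPROX_NONE); ct=max(cs,key=cv2.contourArea)
P=np.array([plane(a,*q,.054)[:2]*1000 for q in ct[:,0]],np.float32); print(cv2.minAreaRect(P))
E
```

```text
held+x+y [0.5187 0.1667 0.12  ]
held-x+y [0.462  0.1653 0.12  ]
hole [0.5068 0.1451 0.12  ]
hole [0.5055 0.1048 0.12  ]
hole [0.5046 0.0647 0.12  ]
cov+x+y [0.5196 0.1689 0.054 ]
cov-x+y [0.4613 0.1681 0.054 ]
cov -x-y [0.4593 0.0413 0.054 ]
c+x+y [0.5169 0.1778 0.054 ]
c-x+y [0.4577 0.1682 0.054 ]
c-x-y [0.4591 0.0421 0.054 ]
c+x-y [0.5144 0.0534 0.054 ]
hole b [0.5121 0.1495 0.054 ]
hole a [0.5057 0.1136 0.054 ]
hole c [0.5026 0.0698 0.054 ]
((489.8793640136719, 107.02011108398438), (128.84877014160156, 58.846336364746094), 88.5763931274414)
```

Call:
play_rows --series '[-0.03, 0.05, -0.5, 0, -0.03, 0.05, -0.9, 0, -0.03, 0.05, -1.2, 0, -0.03, 0.05, -1.35, 0, -0.03, 0.05, -1.5, 0, -0.03, 0.05, -1.5, 0]'

```text
clock: 4.45
tool_pos: [0.4896, 0.1095, 0.0966]
eef_rot: [-0.001, 0.716, 0.698, -0.001]
force: [-1.4, 0.1, -1.7]
finger_gap: 0.0596
finger_force: 15.0
```

Call:
play_rows --series '[0, 0, -0.15, 0, 0, 0, -0.3, 0, 0, 0, -0.42, 0, 0, 0, -0.42, 0]'

```text
clock: 4.78
tool_pos: [0.4898, 0.1095, 0.0841]
eef_rot: [-0.0, 0.716, 0.698, -0.0]
force: [-1.9, -0.1, 0.9]
finger_gap: 0.0595
finger_force: 15.0
```

Call:
play_rows --series '[0, 0, 0, 0, 0, 0, 0, 0, 0, 0, 0, 0, 0, 0, 0, 0, 0, 0, 0.5, 0, 0, 0, 1.5, 0, 0, 0, 2.5, 0, 0, 0, 2.5, 0]' --fingers 76

```text
clock: 5.45
tool_pos: [0.4922, 0.1095, 0.1646]
eef_rot: [0.003, 0.716, 0.698, 0.003]
force: [1.1, 0.4, 1.0]
finger_gap: 0.0757
finger_force: 0.0
```

Call:
play_rows --series '[0.7, -0.5, 0, 1.4, 1.4, -1.0, 0, 2.8, 2.1, -1.5, 0, 4.2, 2.8, -2, 0, 5.6, 3.4, -2.6, 0, 7, 4.0, -3.2, 0, 8.4, 4.6, -3.7, 0, 9.8, 5.1, -4.2, 0, 11.2]'

```text
clock: 6.12
tool_pos: [0.6441, -0.0176, 0.159]
eef_rot: [0.0, 0.302, 0.953, 0.0]
force: [-0.3, 0.1, -0.3]
finger_gap: 0.0762
finger_force: 0.0
```

Call:
play_rows --series '[0, 0, 0, 1.4, 0, 0, 0, 2.8, 0, 0, 0, 4.2, 0, 0, 0, 5.6, 0, 0, 0, 7, 0, 0, 0, 8.5, 0, 0, 0, 8.5, 0, 0, 0, 8.5]'

```text
clock: 6.78
tool_pos: [0.643, -0.0166, 0.1592]
eef_rot: [-0.0, -0.059, 0.998, 0.0]
force: [0.5, -0.5, 0.5]
finger_gap: 0.0763
finger_force: 0.0
```

```bash
cat > look.py <<'E'
from h import *
import pickle,sys
def jigtop(c,col,z):
    m=mask(c,col); w=np.zeros_like(m); g=proj(c,(.489,.106,z)).astype(int); w[g[1]-20:g[1]+20,g[0]-32:g[0]+32]=1
    cs,_=cv2.findContours(m*w,cv2.RETR_EXTERNAL,cv2.CHAIN_APPROX_NONE); ct=max(cs,key=cv2.contourArea)
    P=np.array([plane(c,*q,z)[:2]*1000 for q in ct[:,0]],np.float32); return cv2.minAreaRect(P)
if __name__=='__main__':
    o=observe();print(o['clock'],o['tool_pos'],o['eef_rot'])
    a=cam('top');b=cam('side');pickle.dump((a,b),open('cl.pkl','wb'))
    B=dict(blue=(.6446,.2197),red=(.660,.102),green=(.645,-.02),marble=(.464,-.228))
    for n in sys.argv[2:]:
        for c,w,cn in((a,30,'top'),(b,55,'side')):
            try: r=blob(c,np.array(B[n])-[.008,0],.006,w); print(n,cn,r['c'],r['long'],r['rc'],r['rs'])
            except Exception as e: print(n,cn,e)
    im1=cv2.resize(a['img'][215:295,225:345,::-1],(480,320),interpolation=cv2.INTER_CUBIC)
    im2=cv2.resize(b['img'][175:310,225:365,::-1],None,fx=2.3,fy=2.3,interpolation=cv2.INTER_CUBIC)[:320]
    im2=cv2.resize(im2,(320,320)) if im2.shape[0]!=320 else im2
    im2=cv2.copyMakeBorder(im2,0,320-im2.shape[0],0,0,cv2.BORDER_CONSTANT); cv2.imwrite('pics/'+sys.argv[1],np.hstack([im1,im2[:,:320]]))
E
python3 look.py e1.png blue green marble
```

```text
6.7833 [ 0.64302168 -0.01655604  0.15924677] [-1.16498298e-04 -5.94593268e-02  9.98230721e-01  5.17278168e-05]
blue top [644.4 220. ] 2.9 [644.8 220.2] [130.9  61.2]
blue side [642.4 223.9] 3.7 [642.7 224.8] [130.8  64.7]
green top [643.2 -55.7] -75.3 [633.2 -63.7] [99.9 79.7]
green side [642.8 -15.1] 7.3 [643.2 -15.5] [127.6  57.8]
marble top [ 463.5 -226.4] -7.9 [ 463.3 -226.3] [ 61.6 130.7]
marble side [ 453.2 -190.3] -84.2 [ 461.1 -206.2] [361.4 599.5]
```

View pics/e1.png

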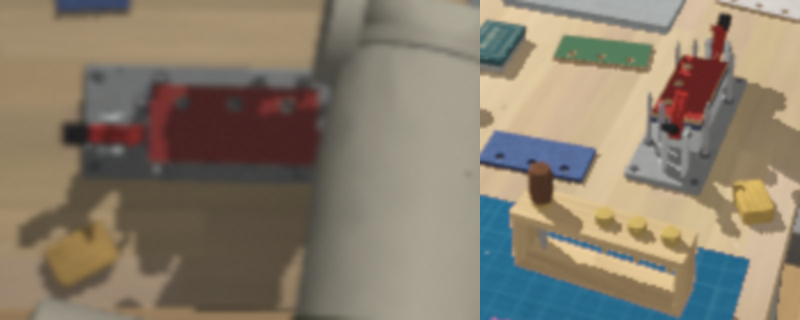

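Red lies flat and nested in the jig (left panel around (240,125)), and the other boards are unmoved. Now green.

Call:
play_rows --series '[0, 0, -1.3, 0, 0, 0, -2.6, 0, 0, 0, -3.8, 0, 0, 0, -4.3, 0, 0, 0, -4.38, 0, 0, 0, -4.38, 0]'

```text
clock: 7.38
tool_pos: [0.6428, -0.0165, 0.0273]
eef_rot: [-0.001, -0.06, 0.998, 0.0]
force: [-0.3, -0.4, -0.7]
finger_gap: 0.0762
finger_force: 0.0
```

Call:
play_rows --series '[0, 0, 0, 0, 0, 0, 0, 0, 0, 0, 0, 0, 0, 0, 0, 0, 0, 0, 0, 0, 0, 0, 0.3, 0, 0, 0, 1, 0]' --fingers 50 --squeeze 15

```text
clock: 7.97
tool_pos: [0.6418, -0.0163, 0.0566]
eef_rot: [-0.002, -0.061, 0.998, 0.001]
force: [-0.2, -0.1, 0.2]
finger_gap: 0.059
finger_force: 15.0
```

Call:
play_rows --series '[0, 0, 1, -1.4, -0.6, 0.5, 2, -2.8, -1.4, 1.1, 2.8, -4.2, -2.1, 1.7, 2.8, -5.6, -2.9, 2.3, 2.8, -7, -3.6, 2.9, 2.8, -8.4, -4.4, 3.5, 2.8, -9.8, -5.12, 4.11, 2.8, -11.2]'

```text
clock: 8.63
tool_pos: [0.4879, 0.1075, 0.1429]
eef_rot: [0.0, 0.417, 0.909, 0.0]
force: [0.3, 1.1, -1.1]
finger_gap: 0.0594
finger_force: 15.0
```

Call:
play_rows --series '[0, 0, 0, -1.4, 0, 0, 0, -2.8, 0, 0, 0, -4.2, 0, 0, 0, -5.6, 0, 0, 0, -7, 0, 0, 0, -8.5, 0, 0, 0, -8.5, 0, 0, 0, -8.5]'

```text
clock: 9.3
tool_pos: [0.4894, 0.1068, 0.1427]
eef_rot: [0.0, 0.715, 0.699, 0.0]
force: [0.1, 0.6, -1.0]
finger_gap: 0.0591
finger_force: 15.0
```

```bash
python3 - <<'E'
from h import *
b=cam('side')
im=cv2.resize(b['img'][150:265,250:400,::-1],None,fx=5,fy=5,interpolation=cv2.INTER_CUBIC)
cv2.imwrite('pics/g1.png',im)
m=mask(b,'green'); n,l,st,ce=cv2.connectedComponentsWithStats(m)
print([(s.tolist(),c.round(1)) for s,c in zip(st,ce) if 60<s[4]<5000]); print(observe()['tool_pos'])
E
```

```text
[([303, 181, 27, 24, 348], array([318.7, 192.6]))]
[0.4894151  0.10677446 0.1425837 ]
```

Call:
play_rows --series '[0, 0, -0.5, 0, 0, 0, -0.9, 0, 0, 0, -1.15, 0, 0, 0, -1.35, 0, 0, 0, -1.55, 0, 0, 0, -1.75, 0, 0, 0, -1.75, 0]'

```text
clock: 9.93
tool_pos: [0.4894, 0.1071, 0.0891]
eef_rot: [-0.0, 0.716, 0.698, 0.0]
force: [0.9, 4.0, -2.6]
finger_gap: 0.0591
finger_force: 15.0
```

Call:
play_rows --series '[0, 0, 0, 0, 0, 0, 0, 0, 0, 0, 0, 0, 0, 0, 0, 0, 0, 0, 0.5, 0, 0, 0, 1.5, 0, 0, 0, 2.5, 0, 0, 0, 2.5, 0]' --fingers 76

```text
clock: 10.6
tool_pos: [0.4914, 0.1067, 0.1697]
eef_rot: [0.003, 0.716, 0.698, 0.003]
force: [-0.3, 0.1, 0.4]
finger_gap: 0.0762
finger_force: 0.0
```

Call:
play_rows --series '[0, -1, 0, 1.4, 0, -2, 0, 2.8, 0, -3, 0, 4.2, 0, -4, 0, 5.6, 0, -5, 0, 7, 0, -6, 0, 8.4, 0, -7, 0, 9.8, 0, -8, 0, 11.2]'

```text
clock: 11.27
tool_pos: [0.489, -0.1348, 0.1645]
eef_rot: [-0.0, 0.302, 0.953, -0.0]
force: [0.5, 0.0, 0.1]
finger_gap: 0.0763
finger_force: 0.0
```

Call:
play_rows --series '[-0.2, -0.8, 0, 1.4, -0.5, -1.6, 0, 2.8, -0.8, -2.4, 0, 4.2, -0.88, -3.05, 0, 5.5, -0.88, -3.05, 0, 5.5, -0.88, -3.05, 0, 5.5]'

```text
clock: 11.77
tool_pos: [0.4627, -0.2252, 0.1644]
eef_rot: [-0.0, 0.072, 0.997, 0.0]
force: [-0.5, -0.3, -0.2]
finger_gap: 0.0757
finger_force: 0.0
```

```bash
python3 look.py e2.png blue; python3 - <<'E'
from h import *
import pickle
from look import jigtop
a,b=pickle.load(open('cl.pkl','rb')); print(jigtop(a,'green',.066))
im=np.hstack([cv2.resize(b['img'][120:220,260:400,::-1],(448,320),interpolation=cv2.INTER_CUBIC),cv2.imread('pics/e2.png')[:,100:440]]); cv2.imwrite('pics/e2b.png',im)
E
```

```text
11.7667 [ 0.46272298 -0.22516246  0.16437623] [-1.86853928e-04  7.16769636e-02  9.97427865e-01  1.79811773e-04]
blue top [644.4 220. ] 3.0 [644.8 220.3] [130.8  61. ]
blue side [642.5 223.9] 3.8 [642.6 224.9] [130.6  64. ]
((490.01556396484375, 102.8446044921875), (48.78837203979492, 119.3291244506836), 0.3586319386959076)
```

View pics/e2b.png

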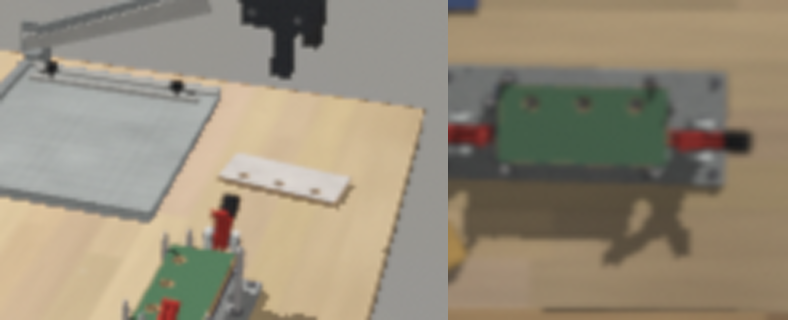

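Green is nested and marble is where it was. Now marble.

Call:
play_rows --series '[0, 0, -1.3, 0, 0, 0, -2.6, 0, 0, 0, -3.9, 0, 0, 0, -4.45, 0, 0, 0, -4.55, 0, 0, 0, -4.55, 0]'

```text
clock: 12.37
tool_pos: [0.463, -0.2235, 0.0275]
eef_rot: [-0.001, 0.07, 0.998, 0.001]
force: [-0.4, -0.7, -0.4]
finger_gap: 0.0763
finger_force: 0.0
```

Call:
play_rows --series '[0, 0, 0, 0, 0, 0, 0, 0, 0, 0, 0, 0, 0, 0, 0, 0, 0, 0, 0, 0, 0, 0, 0.3, 0, 0, 0, 1, 0]' --fingers 50 --squeeze 15

```text
clock: 12.95
tool_pos: [0.4621, -0.2242, 0.0574]
eef_rot: [-0.002, 0.07, 0.998, 0.001]
force: [-0.9, -0.0, -1.1]
finger_gap: 0.0591
finger_force: 15.0
```

Call:
play_rows --series '[0, 0, 1, -1.4, 0, 0.5, 2, -2.8, 0, 1.3, 3, -4.2, 0.2, 2.4, 3, -5.6, 0.4, 3.5, 3, -7, 0.6, 4.6, 3, -8.4, 0.8, 5.7, 3, -9.8, 0.88, 6.8, 3, -11.2]'

```text
clock: 13.62
tool_pos: [0.4895, -0.0221, 0.149]
eef_rot: [0.0, 0.522, 0.853, 0.0]
force: [1.1, -1.0, -0.7]
finger_gap: 0.0595
finger_force: 15.0
```

Call:
play_rows --series '[0, 1.1, 0, -1.4, 0, 2.2, 0, -2.8, 0, 3.3, 0, -4.2, 0, 4.27, 0, -5.5, 0, 4.27, 0, -5.5, 0, 4.27, 0, -5.5, 0, 4.27, 0, -5.5]'

```text
clock: 14.2
tool_pos: [0.4893, 0.1042, 0.1486]
eef_rot: [0.0, 0.707, 0.707, -0.0]
force: [0.1, -0.1, -0.1]
finger_gap: 0.0596
finger_force: 15.0
```

```bash
python3 - <<'E'
from h import *
b=cam('side'); print(observe()['tool_pos'],observe()['finger_gap'])
im=cv2.resize(b['img'][150:265,250:400,::-1],None,fx=4,fy=4,interpolation=cv2.INTER_CUBIC)
cv2.imwrite('pics/g2.png',im)
E
```

```text
[0.4893599  0.10379227 0.14849024] 0.05957019168548055
```

View pics/g2.png

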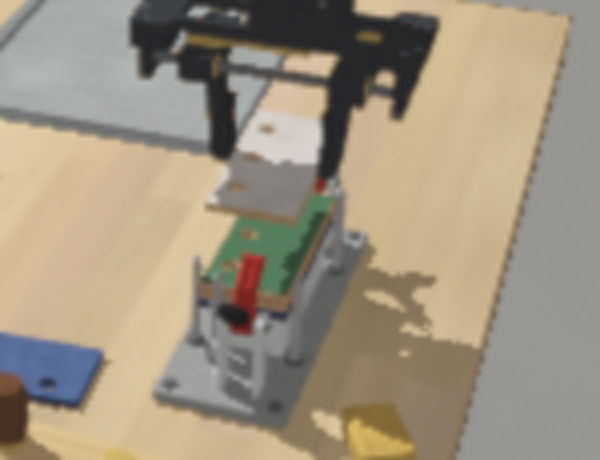

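Call:
play_rows --series '[0, 0.12, 0, -0.3, 0, 0.12, 0, -0.3, 0, 0.12, 0, -0.3]'

```text
clock: 14.5
tool_pos: [0.4894, 0.1073, 0.1483]
eef_rot: [0.0, 0.717, 0.697, -0.0]
force: [-0.4, 0.5, -0.6]
finger_gap: 0.0593
finger_force: 15.0
```

Call:
play_rows --series '[0, 0, -0.5, 0, 0, 0, -0.9, 0, 0, 0, -1.15, 0, 0, 0, -1.35, 0, 0, 0, -1.55, 0, 0, 0, -1.75, 0, 0, 0, -1.75, 0]'

```text
clock: 15.08
tool_pos: [0.4891, 0.1081, 0.095]
eef_rot: [-0.0, 0.717, 0.697, -0.0]
force: [0.1, 0.4, -1.9]
finger_gap: 0.0595
finger_force: 15.0
```

Call:
play_rows --series '[0, 0, 0, 0, 0, 0, 0, 0, 0, 0, 0, 0, 0, 0, 0, 0, 0, 0, 0.5, 0, 0, 0, 1.5, 0, 0, 0, 2.5, 0, 0, 0, 2.5, 0]' --fingers 76

```text
clock: 15.75
tool_pos: [0.4912, 0.1084, 0.1758]
eef_rot: [0.003, 0.717, 0.697, 0.003]
force: [1.1, 1.3, 0.0]
finger_gap: 0.0758
finger_force: 0.0
```

Call:
play_rows --series '[0.6, 0.4, 0, 1.2, 1.3, 0.9, 0, 2.4, 2, 1.4, 0, 3.6, 2.7, 1.9, 0, 4.8, 3.4, 2.4, 0, 6, 4, 2.9, 0, 7.2, 4.6, 3.4, 0, 8.4, 5.15, 3.8, 0, 9.6]'

```text
clock: 16.42
tool_pos: [0.6445, 0.2234, 0.1701]
eef_rot: [-0.0, 0.369, 0.929, -0.0]
force: [-0.5, 0.3, 0.7]
finger_gap: 0.076
finger_force: 0.0
```

Call:
play_rows --series '[0, 0, 0, 1.3, 0, 0, 0, 2.6, 0, 0, 0, 3.9, 0, 0, 0, 5.2, 0, 0, 0, 6.5, 0, 0, 0, 7.8, 0, 0, 0, 9.3, 0, 0, 0, 9.3]'

```text
clock: 17.08
tool_pos: [0.6437, 0.2223, 0.1702]
eef_rot: [-0.0, -0.027, 1.0, -0.0]
force: [0.2, 0.2, -0.3]
finger_gap: 0.0759
finger_force: 0.0
```

```bash
python3 look.py e3.png blue; python3 - <<'E'
from h import *
import pickle
a,b=pickle.load(open('cl.pkl','rb'))
im=cv2.resize(b['img'][130:290,200:370,::-1],None,fx=3.5,fy=3.5,interpolation=cv2.INTER_CUBIC); cv2.imwrite('pics/e3b.png',im)
E
```

```text
17.0833 [0.64369993 0.22226945 0.17022961] [-2.61162924e-04 -2.73662252e-02  9.99625439e-01 -4.74644665e-05]
blue top [631.5 236.6] 74.1 [626.7 249.8] [ 95.9 121.9]
blue side [642.6 223.6] 3.8 [642.8 224.7] [129.7  62.9]
```

View pics/e3b.png

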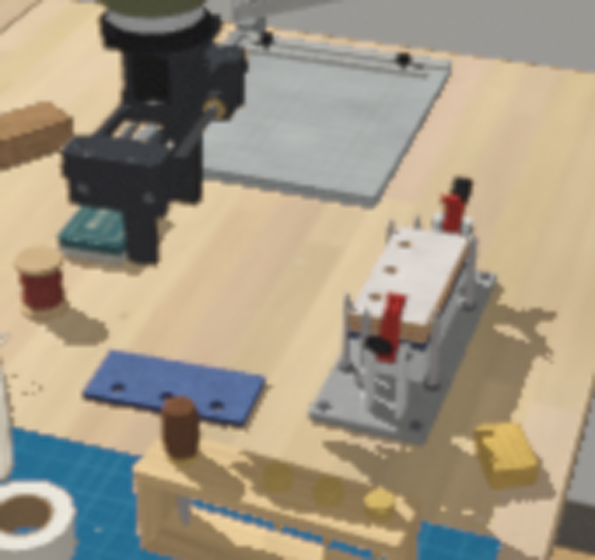

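Call:
play_rows --series '[0, 0, -1.3, 0, 0, 0, -2.6, 0, 0, 0, -3.9, 0, 0, 0, -4.6, 0, 0, 0, -4.75, 0, 0, 0, -4.75, 0]'

```text
clock: 17.68
tool_pos: [0.6433, 0.2222, 0.0269]
eef_rot: [-0.001, -0.023, 1.0, -0.0]
force: [0.1, 0.2, 0.6]
finger_gap: 0.0758
finger_force: 0.0
```

Call:
play_rows --series '[0, 0, 0, 0, 0, 0, 0, 0, 0, 0, 0, 0, 0, 0, 0, 0, 0, 0, 0, 0, 0, 0, 0.3, 0, 0, 0, 1.1, 0]' --fingers 50 --squeeze 15

```text
clock: 18.27
tool_pos: [0.6423, 0.222, 0.059]
eef_rot: [-0.003, -0.025, 1.0, -0.0]
force: [-1.2, -0.5, -1.4]
finger_gap: 0.0594
finger_force: 15.0
```

Call:
play_rows --series '[0, 0, 1, -1.2, 0, 0, 2, -2.4, 0, 0, 3, -3.6, -0.8, -0.6, 3, -4.8, -1.7, -1.2, 3, -6, -2.6, -1.9, 3, -7.2, -3.5, -2.6, 3, -8.4, -4.4, -3.2, 3, -9.6]'

```text
clock: 18.93
tool_pos: [0.5103, 0.1253, 0.1519]
eef_rot: [0.0, 0.386, 0.922, 0.0]
force: [0.6, -0.7, -0.1]
finger_gap: 0.0593
finger_force: 15.0
```

Call:
play_rows --series '[-0.75, -0.59, 0, -1.3, -0.75, -0.59, 0, -2.6, -0.75, -0.59, 0, -3.9, -0.75, -0.59, 0, -5.2, -0.75, -0.59, 0, -6.5, -0.75, -0.59, 0, -7.8, -0.75, -0.59, 0, -9.3, -0.75, -0.59, 0, -9.3]'

```text
clock: 19.6
tool_pos: [0.4893, 0.1086, 0.1519]
eef_rot: [0.0, 0.719, 0.695, 0.0]
force: [-0.1, -0.7, -0.1]
finger_gap: 0.0594
finger_force: 15.0
```

```bash
python3 - <<'E'
from h import *
o=observe();q=o['eef_rot'];print(o['tool_pos'],2*np.degrees(np.arctan2(q[2],q[1]))-90,o['finger_gap'])
E
```

```text
[0.48932872 0.10857041 0.15188433] -1.9004005932652603 0.05943846371805126
```

Call:
play_rows --series '[0, 0, -0.5, 0.08, 0, 0, -0.9, 0.08, 0, 0, -1.15, 0.08, 0, 0, -1.35, 0.08, 0, 0, -1.52, 0.08, 0, 0, -1.68, 0.08, 0, 0, -1.68, 0.08]'

```text
clock: 20.18
tool_pos: [0.4893, 0.1086, 0.1004]
eef_rot: [-0.0, 0.714, 0.7, -0.0]
force: [0.1, 1.3, -0.3]
finger_gap: 0.0592
finger_force: 15.0
```

Call:
play_rows --series '[0, 0, 0, 0, 0, 0, 0, 0, 0, 0, 0, 0, 0, 0, 0, 0, 0, 0, 0.5, 0, 0, 0, 1.5, 0, 0, 0, 2.5, 0, 0, 0, 2.5, 0]' --fingers 76

```text
clock: 20.85
tool_pos: [0.4912, 0.1087, 0.1808]
eef_rot: [0.003, 0.715, 0.7, 0.003]
force: [0.9, -0.4, 0.0]
finger_gap: 0.0759
finger_force: 0.0
```

```bash
python3 - <<'E'
from h import *
import pickle
a,b=pickle.load(open('c0.pkl','rb'))
def cyl(c,mfun,g,z,win=9,up=6):
    p=proj(c,[*g,z]); u0,v0=(p-win).astype(int)
    im=cv2.resize(c['img'][v0:v0+2*win,u0:u0+2*win],None,fx=up,fy=up,interpolation=cv2.INTER_CUBIC)
    m=mfun(cv2.cvtColor(im,cv2.COLOR_RGB2HSV).astype(int)).astype(np.uint8)
    n,l,st,ce=cv2.connectedComponentsWithStats(m); k=min(range(1,n),key=lambda i:np.linalg.norm(ce[i]-win*up)-.02*st[i,4])
    x,y,w,h,_=st[k]; q=(ce[k]+.5)/up-.5+[u0,v0]
    return q.round(2),(w/up,h/up),plane(c,*q,z)[:2].round(4)
dark=lambda h:(h[...,2]<95)&(h[...,1]>60)
yel=lambda h:(h[...,0]>17)&(h[...,0]<30)&(h[...,1]>125)&(h[...,2]>130)
for c,n in((a,'top'),(b,'side')):
    r=cyl(c,dark,(.573,.368),.099); print(n,'drift',r)
    for g in((.505,.374),(.4714,.3765),(.4378,.379)): print(n,'post',cyl(c,yel,g,.079,7))
P=[]
E
```

```text
top drift (array([194.55, 218.48]), (np.float64(7.833333333333333), np.float64(8.833333333333334)), array([0.5712, 0.3698]))
top post (array([193.8 , 240.34]), (np.float64(3.8333333333333335), np.float64(3.5)), array([0.5057, 0.3749]))
top post (array([192.86, 251.57]), (np.float64(3.8333333333333335), np.float64(4.166666666666667)), array([0.4718, 0.3772]))
top post (array([191.87, 262.75]), (np.float64(3.8333333333333335), np.float64(4.0)), array([0.4382, 0.3796]))
side drift (array([251.59, 253.02]), (np.float64(10.166666666666666), np.float64(12.333333333333334)), array([0.5693, 0.3771]))
side post (array([279.15, 266.45]), (np.float64(7.0), np.float64(7.0)), array([0.5039, 0.378 ]))
side post (array([293.6 , 270.49]), (np.float64(7.166666666666667), np.float64(7.5)), array([0.4697, 0.3802]))
side post (array([308.17, 274.62]), (np.float64(7.5), np.float64(8.166666666666666)), array([0.436 , 0.3825]))
```

Call:
play_rows --series '[0.3, 0.8, 0, 1.2, 0.7, 1.7, 0, 2.4, 1.1, 2.6, 0, 3.6, 1.5, 3.5, 0, 4.8, 1.9, 4.4, 0, 6, 2.3, 5.3, 0, 7.2, 2.5, 6.2, 0, 8.4, 2.77, 7.1, 0, 9.6]' --fingers 50

```text
clock: 21.52
tool_pos: [0.5724, 0.323, 0.1753]
eef_rot: [-0.0, 0.366, 0.931, -0.0]
force: [-0.2, 0.5, 0.2]
finger_gap: 0.05
finger_force: 0.0
```

Call:
play_rows --series '[0, 0.4, 0, 1.2, 0, 0.8, 0, 2.4, 0, 1.2, 0, 3.6, 0, 1.63, 0, 4.8, 0, 1.63, 0, 6, 0, 1.63, 0, 7.2, 0, 1.63, 0, 7.9, 0, 1.63, 0, 7.9]'

```text
clock: 22.18
tool_pos: [0.5723, 0.3705, 0.1752]
eef_rot: [-0.0, 0.031, 1.0, -0.0]
force: [0.9, -0.1, -0.4]
finger_gap: 0.0501
finger_force: 0.0
```

```bash
python3 - <<'E'
from h import *
o=observe();q=o['eef_rot'];print(o['clock'],o['tool_pos'],2*np.degrees(np.arctan2(q[2],q[1]))-90)
a=cam('top');b=cam('side')
i1=cv2.resize(a['img'][215:295,225:345,::-1],(480,320),interpolation=cv2.INTER_CUBIC)
i2=cv2.resize(b['img'][150:290,225:365,::-1],(320,320),interpolation=cv2.INTER_CUBIC)
cv2.imwrite('pics/k1.png',np.hstack([i1,i2]))
E
```

```text
22.1833 [0.57227409 0.37050695 0.17524792] 86.40226423479652
```

View pics/k1.png

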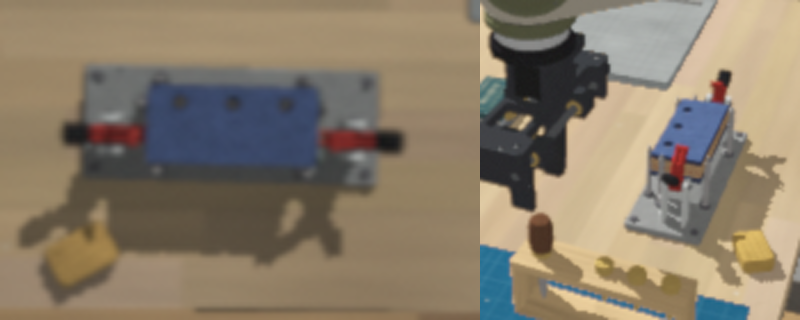

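The front cover lies nested on the pack (left panel (233,125)), and the handle stands at (540,232) in the right panel, under the gripper. Descending on the handle.

Call:
play_rows --series '[0, 0, -1, 0, 0, 0, -1.6, 0, 0, 0, -1.9, 0, 0, 0, -2.1, 0, 0, 0, -2.1, 0]'

```text
clock: 22.7
tool_pos: [0.5723, 0.3704, 0.112]
eef_rot: [-0.001, 0.033, 0.999, -0.0]
force: [-0.7, 0.2, -0.2]
finger_gap: 0.0501
finger_force: 0.0
```

Call:
play_rows --series '[0, 0, 0, 0, 0, 0, 0, 0, 0, 0, 0, 0, 0, 0, 0, 0, 0, 0, 0, 0, 0, 0, 0, 0, 0, 0, 0, 0]' --fingers 10 --squeeze 12

```text
clock: 23.28
tool_pos: [0.5727, 0.3709, 0.1137]
eef_rot: [0.001, 0.033, 0.999, 0.001]
force: [-0.9, 2.1, 4.3]
finger_gap: 0.0246
finger_force: 11.9
```

Call:
play_rows --series '[0, 0, 0, 0, 0, 0, 0.4, 0, 0, 0, 1.3, 0, 0, 0, 2.3, 0, 0, 0, 3.3, 0, -0.2, -0.8, 3.3, 0, -0.5, -2, 3.3, 0, -0.8, -3.2, 3.3, 0]' --squeeze 30

```text
clock: 23.95
tool_pos: [0.5475, 0.2734, 0.2122]
eef_rot: [-0.0, 0.032, 0.999, -0.0]
force: [1.2, -0.5, -0.0]
finger_gap: 0.0241
finger_force: 29.8
```

Call:
play_rows --series '[-0.3, -1.2, 0, 0, -0.6, -2.4, 0, 0, -0.9, -3.6, 0, 0, -1.2, -4.6, 0, 0, -1.43, -5.4, 0, 0, -1.43, -5.58, 0, 0, -1.43, -5.58, 0, 0]'

```text
clock: 24.53
tool_pos: [0.5054, 0.1057, 0.2123]
eef_rot: [-0.0, 0.034, 0.999, -0.0]
force: [0.8, 0.1, -0.6]
finger_gap: 0.0243
finger_force: 29.8
```

```bash
python3 - <<'E'
from h import *
import pickle
o=observe();print(o['clock'],o['tool_pos'],o['finger_gap'])
b=cam('side');pickle.dump(b,open('cd.pkl','wb'))
P=o['tool_pos'];print(proj(b,P-[0,0,.1]),proj(b,P-[0,0,.04]))
cv2.imwrite('pics/k2.png',cv2.resize(b['img'][130:250,270:390,::-1],None,fx=5,fy=5,interpolation=cv2.INTER_CUBIC))
E
```

```text
24.5333 [0.50540304 0.10570009 0.21228708] 0.024320172175879645
[312.0202053  193.22976208] [312.96906692 173.50226751]
```

View pics/k2.png

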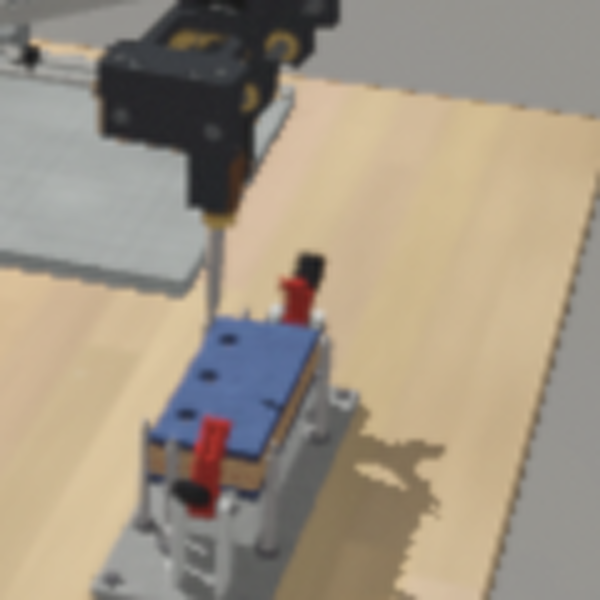

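```bash
python3 - <<'E'
from h import *
import pickle
b=pickle.load(open('cd.pkl','rb'));k=lambda x,y:(270+x/5-.4,130+y/5-.4)
print('tip',plane(b,*k(211,324),.1132).round(4))
for p in((186,413),(207,375),(229,340)): print('hole',plane(b,*k(*p),.078).round(4))
g=b['img'].astype(int).sum(2)
for p in((186,413),(207,375),(229,340)):
    u,v=k(*p);u=int(round(u));v=int(round(v)); w=g[v-3:v+4,u-4:u+5]; W=np.clip(np.median(w)-w,0,None); W[W<.3*W.max()]=0
    yy,xx=np.mgrid[v-3:v+4,u-4:u+5]; q=((W*xx).sum()/W.sum(),(W*yy).sum()/W.sum()); print(q,plane(b,*q,.077).round(4))
E
```

```text
tip [0.504  0.1132 0.1132]
hole [0.5063 0.1488 0.078 ]
hole [0.5059 0.1092 0.078 ]
hole [0.504  0.0701 0.078 ]
(np.float64(307.4605263157895), np.float64(212.76151315789474)) [0.5043 0.1494 0.077 ]
(np.float64(311.1909788867562), np.float64(204.63915547024953)) [0.5057 0.1077 0.077 ]
(np.float64(315.3438202247191), np.float64(197.4685393258427)) [0.5047 0.0679 0.077 ]
```

Call:
play_rows --series '[0.02, 0.06, -0.4, 0, 0.02, 0.06, -0.8, 0, 0.02, 0.06, -1.1, 0, 0.02, 0.06, -1.3, 0, 0.02, 0.06, -1.43, 0, 0.02, 0.06, -1.43, 0]'

```text
clock: 25.08
tool_pos: [0.5059, 0.1094, 0.1682]
eef_rot: [-0.001, 0.032, 0.999, -0.0]
force: [0.8, 0.5, -1.5]
finger_gap: 0.0241
finger_force: 29.8
```

Call:
play_rows --series '[0, -0.03, -0.15, 0, 0, -0.03, -0.3, 0, 0, -0.03, -0.45, 0, 0, -0.03, -0.6, 0, 0, -0.03, -0.8, 0, 0, -0.03, -0.8, 0, 0, -0.03, -0.8, 0]'

```text
clock: 25.67
tool_pos: [0.5058, 0.108, 0.1444]
eef_rot: [-0.001, 0.033, 0.999, 0.0]
force: [-0.7, -2.0, -1.0]
finger_gap: 0.0241
finger_force: 29.7
```

Call:
play_rows --series '[0, 0, -0.2, 0, 0, 0, -0.4, 0, 0, 0, -0.6, 0, 0, 0, -0.75, 0, 0, 0, -0.85, 0, 0, 0, -0.9, 0, 0, 0, -0.9, 0]'

```text
clock: 26.25
tool_pos: [0.5059, 0.1074, 0.1174]
eef_rot: [-0.0, 0.032, 0.999, -0.001]
force: [-1.5, -4.9, 1.7]
finger_gap: 0.0245
finger_force: 29.7
```

Call:
play_rows --series '[0, 0, 0, 0, 0, 0, 0, 0, 0, 0, 0, 0, 0, 0, 0, 0, 0, 0, 0.7, 0, 0, 0, 1.6, 0, 0, 0, 2.2, 0, 0, 0, 2.2, 0]' --fingers 50

```text
clock: 26.92
tool_pos: [0.5074, 0.1082, 0.1872]
eef_rot: [0.003, 0.032, 0.999, 0.0]
force: [0.5, 0.3, 0.0]
finger_gap: 0.0501
finger_force: 0.0
```

Call:
play_rows --series '[0, 0.6, 0, -1.2, 0, 1.2, 0, -2.4, -0.1, 1.8, 0, -3.6, -0.2, 2.4, 0, -4.8, -0.3, 3, 0, -6, -0.4, 3.6, 0, -7.2, -0.6, 4.4, 0, -8.4, -0.73, 5.07, 0, -9.6]' --fingers 0

```text
clock: 27.58
tool_pos: [0.4835, 0.2613, 0.1829]
eef_rot: [-0.001, 0.439, 0.899, -0.0]
force: [0.9, -1.4, 0.8]
finger_gap: 0.001
finger_force: 0.0
```

Call:
play_rows --series '[0, 0, 0, -1.2, 0, 0, 0, -2.4, 0, 0, 0, -3.6, 0, 0, 0, -4.8, 0, 0, 0, -6, 0, 0, 0, -7.2, 0, 0, 0, -7.9, 0, 0, 0, -7.9]'

```text
clock: 28.25
tool_pos: [0.4839, 0.2601, 0.183]
eef_rot: [-0.0, 0.715, 0.699, -0.001]
force: [0.0, -0.0, 0.5]
finger_gap: 0.0003
finger_force: 0.0
```

```bash
cat > dr.py <<'E'
from h import *
o=observe();q=o['eef_rot'];print(o['clock'],o['tool_pos'],2*np.degrees(np.arctan2(q[2],q[1]))-90)
import pickle
a=cam('top');b=cam('side');pickle.dump((a,b),open('cl.pkl','wb'))
def comp(c,f,p0,p1):
    hsv=cv2.cvtColor(c['img'],cv2.COLOR_RGB2HSV).astype(int); m=f(hsv[...,0],hsv[...,1],hsv[...,2]).astype(np.uint8)
    w=np.zeros_like(m); w[p0[1]:p1[1],p0[0]:p1[0]]=1; n,l,st,ce=cv2.connectedComponentsWithStats(m*w)
    return [(st[i].tolist(),ce[i].round(1).tolist()) for i in range(1,n) if st[i,4]>6]
red=lambda H,S,V:((H<8)|(H>172))&(S>150)&(V>60)
for c,n,z in((a,'top',.08),(b,'side',.08)):
    for nm,y in(('L',.19),('R',.02)):
        p=proj(c,(.482,y,.09)).astype(int); print(n,nm,comp(c,red,p-22,p+22))
dk=lambda H,S,V:(V<90)&(S>60)&((H<15)|(H>165))
for c,n in((b,'side'),(a,'top')):
    p=proj(c,(.5055,.107,.102)).astype(int); print(n,'handle',comp(c,dk,p-14,p+14),p)
E
python3 dr.py
```

```text
28.25 [0.48392678 0.26010008 0.18299307] -1.3512764245196678
top L [([250, 247, 10, 4, 31], [254.6, 248.2])]
top R [([306, 248, 12, 4, 38], [311.1, 249.6])]
side L [([308, 214, 8, 16, 68], [311.6, 220.5]), ([308, 231, 4, 2, 7], [309.7, 231.4])]
side R [([326, 186, 7, 3, 14], [329.1, 187.1])]
side handle [([312, 194, 4, 10, 27], [313.8, 198.7])] [311 196]
top handle [([280, 237, 7, 8, 39], [282.8, 240.3])] [282 241]
```

Call:
play_rows --series '[0, 0, -1, 0, 0, 0, -2, 0, 0, 0, -2.53, 0, 0, 0, -2.53, 0, 0, 0, -2.53, 0]'

```text
clock: 28.77
tool_pos: [0.4841, 0.2601, 0.1078]
eef_rot: [-0.0, 0.714, 0.7, -0.001]
force: [-0.4, 0.3, 1.2]
finger_gap: 0.0003
finger_force: 0.0
```

Call:
play_rows --series '[0, -0.2, 0, 0, 0, -0.4, 0, 0, 0, -0.55, 0, 0, 0, -0.7, 0, 0, 0, -0.85, 0, 0, 0, -1, 0, 0, 0, -1.1, 0, 0, 0, -1.1, 0, 0]'

```text
clock: 29.43
tool_pos: [0.4842, 0.2284, 0.1109]
eef_rot: [-0.0, 0.714, 0.7, 0.003]
force: [-3.8, 6.8, 8.5]
finger_gap: 0.0005
finger_force: 5.9
```

Call:
play_rows --series '[0, -0.1, 0, 0, 0, -0.2, 0, 0, 0, -0.25, 0, 0, 0, -0.25, 0, 0]'

```text
clock: 29.77
tool_pos: [0.484, 0.2215, 0.11]
eef_rot: [-0.001, 0.715, 0.699, 0.003]
force: [-6.0, 15.8, 9.0]
finger_gap: 0.0008
finger_force: 9.9
```

```bash
python3 dr.py
```

```text
29.7667 [0.4839622  0.22148407 0.11000255] -1.2706426172163958
top L []
top R [([306, 248, 12, 4, 37], [311.3, 249.6])]
side L [([308, 229, 5, 10, 31], [310.1, 233.6])]
side R [([329, 186, 4, 3, 8], [330.2, 187.1])]
side handle [] [311 196]
top handle [([280, 238, 6, 8, 38], [282.5, 241.5])] [282 241]
```

Call:
play_rows --series '[0, -0.05, 0, 0, 0, -0.1, 0, 0, 0, -0.1, 0, 0]'

```text
clock: 30.12
tool_pos: [0.4839, 0.2208, 0.1102]
eef_rot: [-0.003, 0.715, 0.699, 0.005]
force: [-6.7, 31.4, 9.4]
finger_gap: 0.0001
finger_force: 17.5
```

Call:
play_rows --series '[0, 0.5, 0, 0, 0, 1.2, 0, 0, 0, 1.2, 1, 0, 0, 1.2, 2, 0, 0, 1.2, 2.6, 0, 0, 1.2, 2.6, 0]'

```text
clock: 30.62
tool_pos: [0.4856, 0.2526, 0.1907]
eef_rot: [0.002, 0.715, 0.7, 0.004]
force: [0.3, -0.1, -0.4]
finger_gap: 0.0003
finger_force: 0.0
```

```bash
python3 dr.py; python3 - <<'E'
from h import *
import pickle
a,b=pickle.load(open('cl.pkl','rb'))
i1=cv2.resize(a['img'][220:275,235:335,::-1],(400,220),interpolation=cv2.INTER_CUBIC)
i2=cv2.resize(b['img'][165:255,280:370,::-1],(400,400),interpolation=cv2.INTER_CUBIC)
i1=cv2.copyMakeBorder(i1,0,180,0,0,cv2.BORDER_CONSTANT)
cv2.imwrite('pics/l1.png',np.hstack([i1,i2]))
E
```

```text
30.6167 [0.48562645 0.25263992 0.1906719 ] -1.2195480751564531
top L [([253, 247, 12, 4, 41], [258.7, 248.3])]
top R [([306, 248, 12, 4, 35], [311.1, 249.6])]
side L [([308, 217, 9, 22, 70], [311.5, 227.9])]
side R [([327, 189, 5, 6, 20], [329.0, 191.8])]
side handle [([312, 193, 5, 12, 42], [314.2, 199.0])] [311 196]
top handle [([280, 238, 6, 8, 37], [282.4, 241.6])] [282 241]
```

View pics/l1.png

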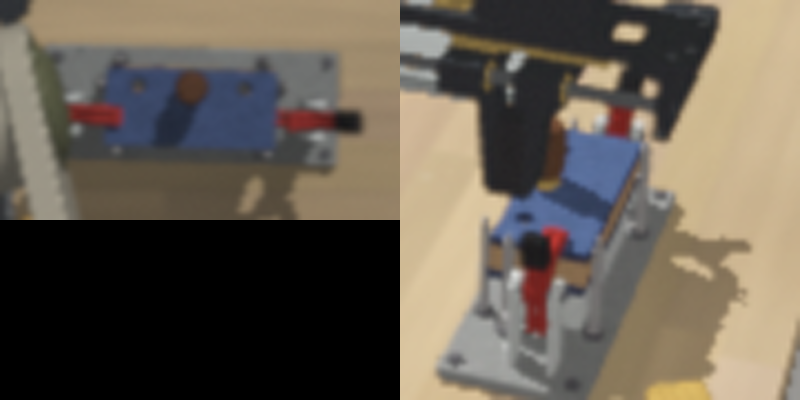

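Call:
play_rows --series '[-0.17, -1.2, 0, 0, -0.17, -2.4, 0, 0, -0.17, -3.6, 0, 0, -0.17, -4.8, 0, 0, -0.17, -6, 0, 0, -0.17, -7.2, 0, 0, -0.17, -8.4, 0, 0, -0.17, -9.2, 0, 0]'

```text
clock: 31.38
tool_pos: [0.4783, -0.0263, 0.1849]
eef_rot: [-0.001, 0.715, 0.699, -0.001]
force: [-0.2, -1.0, -0.2]
finger_gap: 0.0004
finger_force: 0.0
```

Call:
play_rows --series '[0, -0.8, 0, 0, 0, -0.8, 0, 0, 0, -0.8, -1, 0, 0, -0.8, -2, 0, 0, -0.8, -2.6, 0, 0, -0.8, -2.6, 0]'

```text
clock: 31.88
tool_pos: [0.4769, -0.0464, 0.1044]
eef_rot: [-0.004, 0.715, 0.699, -0.002]
force: [0.8, 0.1, 0.7]
finger_gap: 0.0004
finger_force: 0.0
```

Call:
play_rows --series '[0, 0.25, 0, 0, 0, 0.45, 0, 0, 0, 0.6, 0, 0, 0, 0.75, 0, 0, 0, 0.9, 0, 0, 0, 1.05, 0, 0, 0, 1.18, 0, 0, 0, 1.18, 0, 0]'

```text
clock: 32.55
tool_pos: [0.4796, -0.0129, 0.1107]
eef_rot: [0.003, 0.714, 0.7, -0.0]
force: [-3.9, -7.1, 7.6]
finger_gap: 0.0002
finger_force: 5.4
```

Call:
play_rows --series '[0, 0.08, 0, 0, 0, 0.16, 0, 0, 0, 0.22, 0, 0, 0, 0.22, 0, 0]'

```text
clock: 32.88
tool_pos: [0.4795, -0.0059, 0.1098]
eef_rot: [0.002, 0.714, 0.7, -0.0]
force: [-3.8, -8.5, 6.4]
finger_gap: 0.0005
finger_force: 5.3
```

Call:
play_rows --series '[0, 0.04, 0, 0, 0, 0.08, 0, 0, 0, 0.1, 0, 0, 0, 0.1, 0, 0]'

```text
clock: 33.22
tool_pos: [0.4796, -0.0052, 0.11]
eef_rot: [0.004, 0.714, 0.7, -0.002]
force: [-6.4, -24.3, 7.8]
finger_gap: 0.0003
finger_force: 13.2
```

Call:
play_rows --series '[0, -0.5, 0, 0, 0, -1.2, 0, 0, 0, -1.2, 1, 0, 0, -1.2, 2, 0, 0, -1.2, 2.6, 0, 0, -1.2, 2.6, 0]'

```text
clock: 33.72
tool_pos: [0.4805, -0.0383, 0.1905]
eef_rot: [0.004, 0.714, 0.7, 0.002]
force: [0.7, 0.1, 0.4]
finger_gap: 0.0003
finger_force: 0.0
```

Call:
play_rows --series '[0.15, 1.2, 0, 0, 0.15, 2.4, 0, 0, 0.15, 3.6, 0, 0, 0.15, 4.8, 0, 0, 0.15, 6, 0, 0, 0.15, 7.2, 0, 0, 0.15, 8.4, 0, 0, 0.15, 9.4, 0, 0]'

```text
clock: 34.38
tool_pos: [0.4827, 0.2464, 0.186]
eef_rot: [-0.0, 0.714, 0.7, 0.0]
force: [1.2, 0.1, 0.4]
finger_gap: 0.0005
finger_force: 0.0
```

Call:
play_rows --series '[0, 0.5, 0, 0, 0, 0.5, 0, 0, 0, 0.5, -1, 0, 0, 0.5, -2, 0, 0, 0.5, -2.6, 0, 0, 0.5, -2.6, 0]'

```text
clock: 34.88
tool_pos: [0.4818, 0.2575, 0.1047]
eef_rot: [-0.002, 0.715, 0.699, -0.003]
force: [0.0, 1.1, -0.7]
finger_gap: 0.0004
finger_force: 0.0
```

```bash
python3 dr.py
```

```text
34.8833 [0.48178084 0.25754941 0.10470925] -1.2490864832783757
top L [([253, 247, 12, 4, 41], [258.7, 248.3])]
top R [([302, 248, 12, 4, 46], [307.3, 249.5])]
side L [([312, 223, 3, 7, 9], [313.0, 226.0]), ([309, 233, 3, 6, 11], [310.4, 236.3])]
side R [([325, 188, 7, 10, 37], [328.2, 192.6])]
side handle [] [311 196]
top handle [([280, 238, 7, 8, 41], [282.8, 241.4])] [282 241]
```

Call:
play_rows --series '[0, -0.4, 0, 0, 0, -0.8, 0, 0, 0, -1.1, 0, 0, 0, -1.2, 0, 0, 0, -1.25, 0, 0, 0, -1.3, 0, 0, 0, -1.3, 0, 0]'

```text
clock: 35.57
tool_pos: [0.4838, 0.2215, 0.1093]
eef_rot: [-0.001, 0.715, 0.699, 0.003]
force: [-1.2, 18.1, 2.9]
finger_gap: 0.0004
finger_force: 11.0
```

Call:
play_rows --series '[0, 0.5, 0, 0, 0, 1.2, 0, 0, 0, 1.2, 1, 0, 0, 1.2, 2, 0, 0, 1.2, 2.6, 0, 0, 1.2, 2.6, 1, 0, 1.2, 2.6, 2.2, 0, 1.2, 2.6, 3.4]'

```text
clock: 36.23
tool_pos: [0.4838, 0.2549, 0.187]
eef_rot: [0.001, 0.602, 0.799, 0.001]
force: [0.4, 0.2, -0.4]
finger_gap: 0.0006
finger_force: 0.0
```

Call:
play_rows --series '[0, 0.5, 0, 1.2, 0.1, 1, 0, 2.4, 0.2, 1.5, 0, 3.6, 0.3, 2, 0, 4.8, 0.4, 2.5, 0, 6, 0.5, 3, 0, 7.2, 0.6, 3.5, 0, 8.4, 0.71, 4.05, 0, 9.6]' --fingers 40

```text
clock: 36.9
tool_pos: [0.5053, 0.3769, 0.1866]
eef_rot: [0.0, 0.225, 0.974, 0.0]
force: [-0.5, 0.5, 0.7]
finger_gap: 0.0403
finger_force: 0.0
```

Call:
play_rows --series '[0, 0, 0, 1.2, 0, 0, 0, 2.4, 0, 0, 0, 3.6, 0, 0, 0, 4.5, 0, 0, 0, 4.5]'

```text
clock: 37.32
tool_pos: [0.5052, 0.3764, 0.1865]
eef_rot: [0.0, 0.031, 1.0, 0.0]
force: [0.5, -0.8, 0.0]
finger_gap: 0.04
finger_force: 0.0
```

```bash
python3 dr.py
```

```text
37.3167 [0.50516718 0.37640508 0.18653829] 86.39240061444133
top L [([252, 247, 13, 4, 44], [258.2, 248.3])]
top R [([302, 248, 12, 4, 46], [307.3, 249.5])]
side L [([308, 216, 9, 23, 70], [311.5, 227.6])]
side R [([325, 188, 6, 9, 36], [328.1, 192.7])]
side handle [([310, 195, 7, 10, 66], [312.8, 199.3])] [311 196]
top handle [([280, 238, 6, 8, 39], [282.7, 241.4])] [282 241]
```

Call:
play_rows --series '[0, 0, -1, 0, 0, 0, -2, 0, 0, 0, -2.6, 0, 0, 0, -2.87, 0, 0, 0, -2.87, 0]'

```text
clock: 37.83
tool_pos: [0.5047, 0.3767, 0.0998]
eef_rot: [-0.001, 0.034, 0.999, -0.0]
force: [0.2, 0.3, 0.7]
finger_gap: 0.0405
finger_force: 0.0
```

Call:
play_rows --series '[0, 0, 0, 0, 0, 0, 0, 0, 0, 0, 0, 0, 0, 0, 0, 0, 0, 0, 0, 0, 0, 0, 0, 0]' --fingers 5 --squeeze 15

```text
clock: 38.33
tool_pos: [0.5052, 0.3771, 0.1004]
eef_rot: [0.0, 0.033, 0.999, 0.0]
force: [-0.4, -1.2, 3.1]
finger_gap: 0.0174
finger_force: 15.0
```

Call:
play_rows --series '[0, 0, 0, 0, 0, 0, 0.3, 0, 0, 0, 1, 0, 0, 0, 1.7, 0, 0, 0, 2.4, 0, 0, -0.5, 2.4, -1.2, 0, -1, 2.4, -2.4, 0, -1.5, 2.4, -3.6]' --squeeze 40

```text
clock: 39.0
tool_pos: [0.5047, 0.3317, 0.1727]
eef_rot: [0.0, 0.191, 0.982, 0.0]
force: [-0.3, -0.4, -1.0]
finger_gap: 0.016
finger_force: 40.0
```

Call:
play_rows --series '[0, -0.7, 0, -1.2, 0, -1.4, 0, -2.4, 0, -2.1, 0, -3.6, 0, -2.8, 0, -4.8, 0, -3.5, 0, -6, 0, -4.2, 0, -7.2, 0, -4.9, 0, -8.4, 0.05, -5.6, 0, -9.6]'

```text
clock: 39.67
tool_pos: [0.506, 0.1632, 0.1724]
eef_rot: [-0.0, 0.574, 0.819, -0.0]
force: [0.9, -0.2, -0.2]
finger_gap: 0.0158
finger_force: 40.0
```

Call:
play_rows --series '[0, -0.4, 0, -1.2, 0, -0.55, 0, -2.4, 0, -0.55, 0, -3.6, 0, -0.55, 0, -4.4, 0, -0.55, 0, -4.4, 0, -0.55, 0, -4.4]'

```text
clock: 40.17
tool_pos: [0.5064, 0.1476, 0.1722]
eef_rot: [-0.0, 0.717, 0.697, 0.0]
force: [0.5, -0.1, 0.2]
finger_gap: 0.0161
finger_force: 40.0
```

```bash
cat > tip.py <<'E'
from h import *
import sys
# where the held pin's lowest part is in the side view against the expectation below the TCP
o=observe();q=o['eef_rot'];P=o['tool_pos'];print(o['clock'],P,2*np.degrees(np.arctan2(q[2],q[1]))-90,o['finger_gap'])
b=cam('side'); L=float(sys.argv[1])
t=proj(b,P-[0,0,L]);m=proj(b,P-[0,0,L-.02]); print('expected tip',t,'mid',m)
u,v=m.astype(int); print('grey row at mid',u-8,b['img'][v,u-8:u+9].astype(int).sum(1)//3)
cv2.imwrite('pics/tip.png',cv2.resize(b['img'][v-40:v+50,u-50:u+50,::-1],None,fx=6,fy=6,interpolation=cv2.INTER_CUBIC))
E
python3 tip.py 0.067
```

```text
40.1667 [0.50635703 0.14761168 0.17223042] -1.5994865914804706 0.016093156142168948
expected tip [307.27974292 203.30805803] mid [307.54870744 196.7963517 ]
grey row at mid 299 [185 186 189 192 193 192 191 181 138 107  88  65  53  53  52  52  52]
```

Call:
play_rows --series '[0, 0, -0.4, 0, 0, 0, -0.8, 0, 0, 0, -1, 0, 0, 0, -1.15, 0, 0, 0, -1.3, 0, 0, 0, -1.3, 0]'

```text
clock: 40.72
tool_pos: [0.5061, 0.1476, 0.1324]
eef_rot: [-0.0, 0.717, 0.697, -0.001]
force: [-0.3, 0.4, 0.2]
finger_gap: 0.0161
finger_force: 40.0
```

Call:
play_rows --series '[0, 0, -0.15, 0, 0, 0, -0.3, 0, 0, 0, -0.45, 0, 0, 0, -0.6, 0, 0, 0, -0.75, 0, 0, 0, -0.75, 0]'

```text
clock: 41.22
tool_pos: [0.506, 0.1476, 0.1094]
eef_rot: [-0.001, 0.718, 0.696, -0.001]
force: [-1.6, -0.2, -1.6]
finger_gap: 0.0163
finger_force: 40.0
```

Call:
play_rows --series '[0, 0, -0.1, 0, 0, 0, -0.2, 0, 0, 0, -0.28, 0, 0, 0, -0.3, 0, 0, 0, -0.3, 0]'

```text
clock: 41.63
tool_pos: [0.5061, 0.1476, 0.1013]
eef_rot: [-0.0, 0.718, 0.696, -0.0]
force: [-5.2, -0.3, 1.4]
finger_gap: 0.016
finger_force: 40.0
```

Call:
play_rows --series '[0, 0, -0.03, 0, 0, 0, -0.05, 0, 0, 0, -0.05, 0]'

```text
clock: 41.88
tool_pos: [0.5062, 0.1476, 0.1011]
eef_rot: [0.0, 0.718, 0.696, 0.0]
force: [-8.4, -0.4, 14.6]
finger_gap: 0.0163
finger_force: 40.0
```

Call:
play_rows --series '[0, 0, 0, 0, 0, 0, 0, 0, 0, 0, 0, 0, 0, 0, 0.5, 0, 0, 0, 1.3, 0, 0, 0, 2.1, 0, 0, 0, 2.75, 0, 0, 0.3, 2.75, 0]' --fingers 28

```text
clock: 42.55
tool_pos: [0.5084, 0.156, 0.186]
eef_rot: [0.003, 0.718, 0.696, 0.003]
force: [1.6, 0.1, 0.5]
finger_gap: 0.0279
finger_force: 0.0
```

Call:
play_rows --series '[-0.1, 0.7, 0, 1.2, -0.2, 1.4, 0, 2.4, -0.3, 2.1, 0, 3.6, -0.5, 2.8, 0, 4.8, -0.7, 3.5, 0, 6, -0.9, 4.2, 0, 7.2, -1.1, 4.9, 0, 8.4, -1.17, 5.6, 0, 9.6]' --fingers 40

```text
clock: 43.22
tool_pos: [0.4705, 0.326, 0.1814]
eef_rot: [-0.0, 0.37, 0.929, -0.0]
force: [-0.0, 0.1, 1.1]
finger_gap: 0.0399
finger_force: 0.0
```

Call:
play_rows --series '[0, 0.7, 0, 1.2, 0, 1.4, 0, 2.4, 0, 1.81, 0, 3.6, 0, 1.81, 0, 4.8, 0, 1.81, 0, 6, 0, 1.81, 0, 7.2, 0, 1.81, 0, 8, 0, 1.81, 0, 8]'

```text
clock: 43.88
tool_pos: [0.4713, 0.3793, 0.1813]
eef_rot: [-0.0, 0.031, 1.0, -0.0]
force: [0.7, 0.6, 0.6]
finger_gap: 0.0399
finger_force: 0.0
```

```bash
python3 dr.py; python3 - <<'E'
from h import *
import pickle
a,b=pickle.load(open('cl.pkl','rb'))
yel=lambda h:(h[...,0]>17)&(h[...,0]<30)&(h[...,1]>125)&(h[...,2]>110)
for c,n in((a,'top'),(b,'side')):
    for g,z in (((.5066,.147),.080),((.4710,.379),.079),((.4374,.3815),.079),((.505,.376),.079)):
        p=proj(c,[*g,z]); u,v=(p-8).astype(int); m=yel(cv2.cvtColor(c['img'],cv2.COLOR_RGB2HSV).astype(int))[v:v+17,u:u+17].astype(np.uint8)
        k,l,st,ce=cv2.connectedComponentsWithStats(m)
        print(n,g,[(st[i,4],plane(c,*(ce[i]+[u,v]),z)[:2].round(4)) for i in range(1,k) if st[i,4]>5])
E
```

```text
43.8833 [0.47125548 0.37927821 0.18133167] 86.41883345071716
top L [([252, 247, 13, 4, 45], [258.2, 248.3])]
top R [([302, 248, 12, 4, 46], [307.3, 249.5])]
side L [([308, 216, 9, 23, 70], [311.5, 227.6])]
side R [([325, 188, 6, 9, 37], [328.0, 192.7])]
side handle [] [311 196]
top handle [([280, 238, 6, 8, 39], [282.7, 241.4])] [282 241]
top (0.5066, 0.147) []
top (0.471, 0.379) []
top (0.4374, 0.3815) []
top (0.505, 0.376) []
side (0.5066, 0.147) []
side (0.471, 0.379) [(np.int32(41), array([0.4697, 0.3802]))]
side (0.4374, 0.3815) [(np.int32(44), array([0.4358, 0.3829]))]
side (0.505, 0.376) []
```

Call:
play_rows --series '[0, 0, -1, 0, 0, 0, -1.9, 0, 0, 0, -2.45, 0, 0, 0, -2.7, 0, 0, 0, -2.7, 0]'

```text
clock: 44.4
tool_pos: [0.471, 0.3788, 0.1001]
eef_rot: [-0.001, 0.033, 0.999, -0.001]
force: [0.6, -1.0, 0.4]
finger_gap: 0.0398
finger_force: 0.0
```

Call:
play_rows --series '[0, 0, 0, 0, 0, 0, 0, 0, 0, 0, 0, 0, 0, 0, 0, 0, 0, 0, 0, 0, 0, 0, 0, 0]' --fingers 5 --squeeze 15

```text
clock: 44.9
tool_pos: [0.4716, 0.3791, 0.1021]
eef_rot: [0.001, 0.033, 0.999, 0.0]
force: [-0.1, 0.5, 3.0]
finger_gap: 0.0169
finger_force: 15.0
```

Call:
play_rows --series '[0, 0, 0, 0, 0, 0, 0.4, 0, 0, 0, 1.3, 0, 0, 0, 2.4, 0, 0, 0, 3.4, 0, 0.1, -0.7, 3.4, -1.2, 0.3, -1.4, 3.4, -2.4, 0.5, -2.1, 3.4, -3.6]' --squeeze 40

```text
clock: 45.57
tool_pos: [0.4861, 0.3153, 0.2037]
eef_rot: [0.0, 0.191, 0.982, 0.0]
force: [0.5, 0.3, -1.2]
finger_gap: 0.0161
finger_force: 40.0
```

Call:
play_rows --series '[0.1, -0.9, 0, -1.2, 0.2, -1.8, 0, -2.4, 0.3, -2.7, 0, -3.6, 0.4, -3.6, 0, -4.8, 0.5, -4.5, 0, -6, 0.59, -5.4, 0, -7.2, 0.59, -6.3, 0, -8.4, 0.59, -7.2, 0, -9.6]'

```text
clock: 46.23
tool_pos: [0.5038, 0.0986, 0.2033]
eef_rot: [-0.0, 0.574, 0.819, -0.0]
force: [0.9, 0.7, -0.6]
finger_gap: 0.0162
finger_force: 40.0
```

Call:
play_rows --series '[0, -0.8, 0, -1.2, 0, -1.08, 0, -2.4, 0, -1.08, 0, -3.6, 0, -1.08, 0, -4.4, 0, -1.08, 0, -4.4, 0, -1.08, -0.5, -4.4, 0, -1.08, -1, -4.4, 0, -1.08, -1, -4.4]'

```text
clock: 46.9
tool_pos: [0.5028, 0.0677, 0.1712]
eef_rot: [-0.002, 0.717, 0.697, -0.002]
force: [-0.0, -0.2, -0.9]
finger_gap: 0.0161
finger_force: 40.0
```

```bash
python3 tip.py 0.067
```

```text
46.9 [0.50283507 0.06765578 0.17120543] -1.593714124398545 0.016087992909177687
expected tip [316.46574857 189.16934028] mid [316.81004735 182.8788953 ]
grey row at mid 308 [162 137 126 169 184 187 188 184 140 108 129 175 185 184 183 182 181]
```

Call:
play_rows --series '[0, 0, -0.4, 0, 0, 0, -0.8, 0, 0, 0, -1, 0, 0, 0, -1.15, 0, 0, 0, -1.3, 0, 0, 0, -1.3, 0]'

```text
clock: 47.45
tool_pos: [0.504, 0.0675, 0.1342]
eef_rot: [-0.0, 0.718, 0.696, -0.0]
force: [-0.2, 0.5, -0.0]
finger_gap: 0.0159
finger_force: 40.0
```

Call:
play_rows --series '[0, 0, -0.05, 0, 0, 0, -0.1, 0, 0, 0, -0.1, 0]'

```text
clock: 47.7
tool_pos: [0.5041, 0.0675, 0.1315]
eef_rot: [0.0, 0.718, 0.696, 0.0]
force: [0.5, -0.1, -1.2]
finger_gap: 0.0158
finger_force: 40.0
```

Call:
play_rows --series '[0, 0, -0.15, 0, 0, 0, -0.3, 0, 0, 0, -0.45, 0, 0, 0, -0.6, 0, 0, 0, -0.75, 0, 0, 0, -0.9, 0, 0, 0, -1, 0, 0, 0, -1, 0]'

```text
clock: 48.37
tool_pos: [0.5041, 0.0675, 0.1026]
eef_rot: [0.0, 0.718, 0.696, 0.0]
force: [-5.6, -0.1, 16.2]
finger_gap: 0.0162
finger_force: 40.0
```

Call:
play_rows --series '[0, 0, -0.03, 0, 0, 0, -0.05, 0, 0, 0, -0.05, 0]'

```text
clock: 48.62
tool_pos: [0.5042, 0.0675, 0.1024]
eef_rot: [0.001, 0.718, 0.696, 0.001]
force: [-9.8, -0.0, 28.7]
finger_gap: 0.0162
finger_force: 40.0
```

Call:
play_rows --series '[0, 0, 0, 0, 0, 0, 0, 0, 0, 0, 0, 0, 0, 0, 0.5, 0, 0, 0, 1.3, 0, 0, 0, 2.2, 0, 0, 0, 3, 0, 0, 0, 3.5, 0]' --fingers 28

```text
clock: 49.28
tool_pos: [0.5045, 0.0675, 0.2069]
eef_rot: [0.001, 0.718, 0.696, 0.001]
force: [0.1, -0.2, 0.4]
finger_gap: 0.0281
finger_force: 0.0
```

```bash
python3 - <<'E'
from h import *
o=observe();print(o['clock'],o['tool_pos'])
b=cam('side')
cv2.imwrite('pics/n1.png',cv2.resize(b['img'][160:260,270:390,::-1],(720,600),interpolation=cv2.INTER_CUBIC))
E
```

```text
49.2833 [0.50448622 0.06747678 0.20690694]
```

View pics/n1.png

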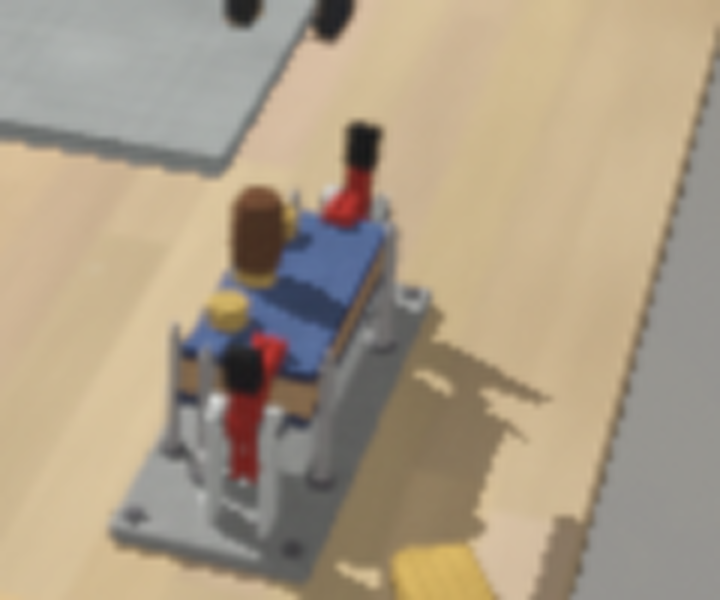

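Both posts sit down in the outer holes (heads at (228,308) and behind the handle at (290,220)). The drift pin's collar is on the cover and both lever noses rest on it. Now pull the drift.

Call:
play_rows --series '[0, 0.4, 0, 1.2, 0, 0.8, 0, 2.4, 0.04, 1.2, 0, 3.6, 0.04, 1.32, 0, 4.8, 0.04, 1.32, 0, 6, 0.04, 1.32, 0, 7.2, 0.04, 1.32, 0, 8.4, 0.04, 1.32, 0, 9.6]' --fingers 44

```text
clock: 50.0
tool_pos: [0.505, 0.1071, 0.2037]
eef_rot: [-0.001, 0.37, 0.929, -0.0]
force: [0.5, -0.4, -0.1]
finger_gap: 0.0439
finger_force: 0.0
```

Call:
play_rows --series '[0, 0, 0, 1.2, 0, 0, 0, 2.4, 0, 0, 0, 3.6, 0, 0, 0, 4.8, 0, 0, 0, 6, 0, 0, 0, 7.2, 0, 0, 0, 7.9, 0, 0, 0, 7.9]'

```text
clock: 50.67
tool_pos: [0.505, 0.1071, 0.2038]
eef_rot: [-0.001, 0.036, 0.999, -0.0]
force: [0.9, -0.6, 0.2]
finger_gap: 0.0443
finger_force: 0.0
```

Call:
play_rows --series '[0.02, 0, -1, 0, 0.02, 0, -2, 0, 0.02, 0, -2.6, 0, 0.02, 0, -2.93, 0, 0.02, 0, -2.93, 0]'

```text
clock: 51.08
tool_pos: [0.5046, 0.107, 0.1143]
eef_rot: [-0.003, 0.038, 0.999, -0.0]
force: [-0.5, -0.2, 0.3]
finger_gap: 0.0439
finger_force: 0.0
```

Call:
play_rows --series '[0, 0, 0, 0, 0, 0, 0, 0, 0, 0, 0, 0, 0, 0, 0, 0, 0, 0, 0, 0, 0, 0, 0, 0]' --fingers 10 --squeeze 30

```text
clock: 51.58
tool_pos: [0.5062, 0.1072, 0.1178]
eef_rot: [0.001, 0.037, 0.999, 0.0]
force: [0.9, 1.6, 4.4]
finger_gap: 0.024
finger_force: 30.0
```

Call:
play_rows --series '[0, 0, 0.3, 0, 0, 0, 0.7, 0, 0, 0, 1.2, 0, 0, 0, 1.8, 0, 0, 0, 2.4, 0, 0, 0, 3, 0, 0, 0, 3.7, 0, 0, 0, 3.7, 0]'

```text
clock: 52.25
tool_pos: [0.5068, 0.1069, 0.2319]
eef_rot: [0.003, 0.037, 0.999, -0.0]
force: [-0.0, -0.4, -0.0]
finger_gap: 0.0239
finger_force: 30.0
```

Call:
play_rows --series '[0.3, 1.1, 0, 0, 0.6, 2.2, 0, 0, 0.9, 3.3, 0, 0, 1.2, 4.4, 0, 0, 1.5, 5.5, 0, 0, 1.8, 6.6, 0, 0, 2, 7.7, 0, 0, 2.23, 8.6, 0, 0]'

```text
clock: 52.92
tool_pos: [0.5723, 0.3671, 0.2267]
eef_rot: [-0.001, 0.037, 0.999, -0.0]
force: [0.6, 0.6, -0.7]
finger_gap: 0.0243
finger_force: 30.0
```

Call:
play_rows --series '[0, 0.19, 0, 0, 0, 0.19, 0, 0, 0, 0.19, 0, 0, 0, 0.19, 0, 0]'

```text
clock: 53.25
tool_pos: [0.5727, 0.3694, 0.2279]
eef_rot: [-0.0, 0.037, 0.999, -0.0]
force: [-0.4, 0.0, -0.6]
finger_gap: 0.0241
finger_force: 30.0
```

```bash
python3 tip.py 0.102; python3 - <<'E'
from h import *
import pickle
a,b=cam('top'),cam('side');pickle.dump((a,b),open('cl.pkl','wb'))
P=observe()['tool_pos'];
for L in(.06,.08):
    u,v=proj(b,P-[0,0,L]); print(L,u.round(1),v.round(1),int(u)-8,b['img'][int(round(v)),int(u)-8:int(u)+9].astype(int).sum(1)//3)
E
```

```text
53.25 [0.57269942 0.36944381 0.22793633] 85.70412374620292 0.024118021992109946
expected tip [251.00057626 241.15202249] mid [250.62566432 233.89445879]
grey row at mid 242 [184 185 185 185 186 187 187 178 138 115 111 128 170 180 180 181 181]
0.06 250.1 225.6 242 [183 183 183 182 183 184 183 161 126 113 116 146 178 185 184 183 183]
0.08 250.5 233.0 242 [184 185 185 186 186 187 186 174 135 114 112 131 170 181 181 180 181]
```

Call:
play_rows --series '[0.02, 0.05, -0.6, 0, 0.02, 0.05, -1.2, 0, 0.02, 0.05, -1.6, 0, 0.02, 0.05, -1.85, 0, 0.02, 0.05, -2.1, 0, 0.02, 0.05, -2.2, 0, 0.02, 0.05, -2.2, 0]'

```text
clock: 53.98
tool_pos: [0.5734, 0.372, 0.1618]
eef_rot: [-0.0, 0.037, 0.999, -0.0]
force: [1.1, 0.4, -0.6]
finger_gap: 0.0243
finger_force: 30.0
```

Call:
play_rows --series '[0, 0, -0.25, 0, 0, 0, -0.5, 0, 0, 0, -0.75, 0, 0, 0, -1, 0, 0, 0, -1.2, 0, 0, 0, -1.4, 0, 0, 0, -1.4, 0]'

```text
clock: 54.57
tool_pos: [0.5735, 0.3721, 0.1188]
eef_rot: [-0.0, 0.037, 0.999, -0.0]
force: [4.6, -0.8, -2.7]
finger_gap: 0.0242
finger_force: 30.0
```

Call:
play_rows --series '[0, 0, -0.05, 0, 0, 0, -0.1, 0, 0, 0, -0.13, 0, 0, 0, -0.13, 0]'

```text
clock: 54.9
tool_pos: [0.5738, 0.3723, 0.117]
eef_rot: [0.001, 0.037, 0.999, 0.0]
force: [3.8, -1.5, 3.6]
finger_gap: 0.0239
finger_force: 30.0
```

Call:
play_rows --series '[0, 0, 0, 0, 0, 0, 0, 0, 0, 0, 0, 0, 0, 0, 0.5, 0, 0, 0, 1.3, 0, 0, 0, 2.2, 0, 0, 0, 2.2, 0]' --fingers 40

```text
clock: 55.48
tool_pos: [0.5742, 0.3731, 0.1874]
eef_rot: [0.003, 0.037, 0.999, 0.002]
force: [-0.8, 0.5, 1.8]
finger_gap: 0.0402
finger_force: 0.0
```

Call:
play_rows --series '[-1, 0.1, 0, 0, -2, 0.2, 0, 0, -3, 0.3, 0, 0, -4, 0.3, 0, 0, -4.54, 0.3, 0, 0, -4.54, 0.3, 0, 0, -4.54, 0.3, 0, 0]'

```text
clock: 56.07
tool_pos: [0.4367, 0.3815, 0.1821]
eef_rot: [-0.0, 0.036, 0.999, -0.0]
force: [0.1, -0.3, 0.4]
finger_gap: 0.04
finger_force: 0.0
```

```bash
python3 dr.py|head -1; python3 - <<'E'
from h import *
import pickle
a,b=pickle.load(open('cl.pkl','rb'))
for c,n in((b,'side'),(a,'top')):
    p=proj(c,(.5725,.371,.099)); u,v=(p-12).astype(int); h=cv2.cvtColor(c['img'],cv2.COLOR_RGB2HSV).astype(int)[v:v+25,u:u+25]
    m=((h[...,2]<95)&(h[...,1]>60)).astype(np.uint8); k,l,st,ce=cv2.connectedComponentsWithStats(m)
    print(n,p.round(1),[(st[i].tolist(),(ce[i]+[u,v]).round(1)) for i in range(1,k) if st[i,4]>10])
E
```

```text
56.0667 [0.43665058 0.38145677 0.18208428] 85.82592703725538
side [251.3 251.1] [([8, 8, 10, 14, 106], array([251.7, 253.9]))]
top [194.2 218. ] [([2, 0, 6, 4, 22], array([186.7, 207.5])), ([17, 0, 6, 4, 16], array([201.5, 207.2])), ([0, 6, 7, 19, 82], array([184.9, 220.8])), ([9, 9, 8, 12, 63], array([194.4, 219.3]))]
```

Call:
play_rows --series '[0.02, 0, -1, 0, 0.02, 0, -1.9, 0, 0.02, 0, -2.45, 0, 0.02, 0, -2.72, 0, 0.02, 0, -2.72, 0]'

```text
clock: 56.58
tool_pos: [0.4384, 0.3809, 0.0997]
eef_rot: [-0.001, 0.037, 0.999, -0.0]
force: [-0.6, -0.1, -0.2]
finger_gap: 0.0398
finger_force: 0.0
```

Call:
play_rows --series '[0, 0, 0, 0, 0, 0, 0, 0, 0, 0, 0, 0, 0, 0, 0, 0, 0, 0, 0, 0, 0, 0, 0, 0]' --fingers 5 --squeeze 15

```text
clock: 57.08
tool_pos: [0.438, 0.3814, 0.1008]
eef_rot: [0.0, 0.037, 0.999, 0.0]
force: [1.1, -0.0, 0.3]
finger_gap: 0.017
finger_force: 15.0
```

Call:
play_rows --series '[0, 0, 0, 0, 0, 0, 0.4, 0, 0, 0, 1.3, 0, 0, 0, 2.2, 0, 0, 0, 3, 0, 0.3, -0.7, 3, -1.2, 0.6, -1.4, 3, -2.4, 0.9, -2.1, 3, -3.6]' --squeeze 40

```text
clock: 57.75
tool_pos: [0.4647, 0.3177, 0.1909]
eef_rot: [0.0, 0.195, 0.981, 0.0]
force: [1.0, 1.0, -0.4]
finger_gap: 0.0163
finger_force: 40.0
```

Call:
play_rows --series '[0.2, -0.9, 0, -1.2, 0.4, -1.8, 0, -2.4, 0.6, -2.7, 0, -3.6, 0.8, -3.6, 0, -4.8, 1, -4.5, 0, -6, 1.2, -5.4, 0, -7.2, 1.34, -6.3, 0, -8.4, 1.34, -7.03, 0, -9.6]'

```text
clock: 58.42
tool_pos: [0.5053, 0.1056, 0.1905]
eef_rot: [0.0, 0.578, 0.816, -0.0]
force: [0.4, -0.0, -0.9]
finger_gap: 0.0159
finger_force: 40.0
```

Call:
play_rows --series '[0, 0, 0, -1.2, 0, 0, 0, -2.4, 0, 0, 0, -3.6, 0, 0, -0.3, -4.3, 0, 0, -0.6, -4.3, 0, 0, -0.6, -4.3]'

```text
clock: 58.92
tool_pos: [0.5041, 0.1074, 0.1709]
eef_rot: [-0.001, 0.717, 0.697, -0.001]
force: [0.0, 0.2, -0.8]
finger_gap: 0.0161
finger_force: 40.0
```

```bash
python3 tip.py 0.067
```

```text
58.9167 [0.50406524 0.10739383 0.1708894 ] -1.6101823889159448 0.016081103350178046
expected tip [312.20348494 196.29150233] mid [312.51438626 189.89702148]
grey row at mid 304 [145 144 149 180 191 192 190 173 131 110 144 180 189 188 185 183 182]
```

Shank centre is at column about 312.8 against the expected 312.5, so it's lined up. Descending.

Call:
play_rows --series '[0, 0, -0.4, 0, 0, 0, -0.8, 0, 0, 0, -1, 0, 0, 0, -1.15, 0, 0, 0, -1.3, 0, 0, 0, -1.3, 0]'

```text
clock: 59.47
tool_pos: [0.5048, 0.1074, 0.1331]
eef_rot: [-0.0, 0.718, 0.697, -0.0]
force: [0.1, 0.0, -1.2]
finger_gap: 0.0164
finger_force: 40.0
```

Call:
play_rows --series '[0, 0, -0.05, 0, 0, 0, -0.1, 0, 0, 0, -0.1, 0]'

```text
clock: 59.72
tool_pos: [0.5049, 0.1074, 0.1306]
eef_rot: [-0.0, 0.718, 0.696, 0.0]
force: [-0.4, -0.8, -0.3]
finger_gap: 0.0164
finger_force: 40.0
```

Call:
play_rows --series '[0, 0, -0.15, 0, 0, 0, -0.3, 0, 0, 0, -0.45, 0, 0, 0, -0.6, 0, 0, 0, -0.75, 0, 0, 0, -0.88, 0, 0, 0, -0.96, 0, 0, 0, -0.96, 0]'

```text
clock: 60.38
tool_pos: [0.5049, 0.1074, 0.1017]
eef_rot: [-0.0, 0.718, 0.696, -0.0]
force: [-0.1, 0.8, 0.4]
finger_gap: 0.0159
finger_force: 40.0
```

Call:
play_rows --series '[0, 0, -0.03, 0, 0, 0, -0.05, 0, 0, 0, -0.05, 0]'

```text
clock: 60.63
tool_pos: [0.505, 0.1074, 0.1014]
eef_rot: [0.0, 0.718, 0.696, 0.0]
force: [-5.4, -0.2, 13.9]
finger_gap: 0.0161
finger_force: 40.0
```

Call:
play_rows --series '[0, 0, 0, 0, 0, 0, 0, 0, 0, 0, 0, 0, 0, 0, 0.5, 0, 0, 0, 1.3, 0, 0, 0, 2.2, 0, 0, 0, 3, 0, 0, 0, 3.8, 0]' --fingers 28

```text
clock: 61.3
tool_pos: [0.5049, 0.1074, 0.2153]
eef_rot: [-0.0, 0.718, 0.696, -0.0]
force: [0.2, -0.1, -0.5]
finger_gap: 0.0281
finger_force: 0.0
```

Call:
play_rows --series '[-0.5, -1, 0.8, 0, -0.8, -2, 1, 0, -1, -3, 1, 0, -1, -4, 1, 0, -1, -5, 1, 0, -1, -6, 1, 0, -1, -7, 1, 0, -1, -7, 1, 0]'

```text
clock: 61.97
tool_pos: [0.4751, -0.1067, 0.2439]
eef_rot: [0.0, 0.719, 0.695, -0.0]
force: [0.4, 1.3, -1.4]
finger_gap: 0.0279
finger_force: 0.0
```

```bash
python3 dr.py; python3 - <<'E'
from h import *
import pickle
a,b=pickle.load(open('cl.pkl','rb')); 
def look(c,g,z,f,w):
    p=proj(c,[*g,z]); up=5; u,v=(p-w).astype(int); im=cv2.resize(c['img'][v:v+2*w,u:u+2*w],None,fx=up,fy=up,interpolation=cv2.INTER_CUBIC)
    h=cv2.cvtColor(im,cv2.COLOR_RGB2HSV).astype(int); k,l,st,ce=cv2.connectedComponentsWithStats(f(h).astype(np.uint8))
    return [(int(st[i,4]/25),plane(c,*((ce[i]+.5)/up-.5+[u,v]),z)[:2].round(4)) for i in range(1,k) if st[i,4]>150]
yel=lambda h:(h[...,0]>12)&(h[...,0]<35)&(h[...,1]>70)&(h[...,2]>90)
for c,n in((a,'top'),(b,'side')):
    for g in((.5066,.1476),(.505,.1074),(.504,.0675)): print(n,g,look(c,g,.080,yel,6))
    print(n,'drift',look(c,(.5725,.371),.099,lambda h:(h[...,2]<95)&(h[...,1]>60),9))
E
```

```text
61.9667 [ 0.47511484 -0.10671822  0.24385188] -1.9645470272005383
top L [([252, 247, 13, 4, 44], [258.2, 248.3])]
top R [([302, 248, 12, 4, 46], [307.3, 249.5])]
side L [([308, 216, 9, 23, 72], [311.6, 227.3])]
side R [([325, 188, 7, 9, 37], [328.1, 192.6])]
side handle [] [311 196]
top handle [] [282 241]
top (0.5066, 0.1476) [(27, array([0.5063, 0.1456]))]
top (0.505, 0.1074) [(28, array([0.5053, 0.1062]))]
top (0.504, 0.0675) [(27, array([0.5046, 0.0655]))]
top drift [(55, array([0.5705, 0.3701])), (10, array([0.5567, 0.3952]))]
side (0.5066, 0.1476) [(40, array([0.5067, 0.1461]))]
side (0.505, 0.1074) [(43, array([0.5073, 0.1044])), (9, array([0.5042, 0.075 ]))]
side (0.504, 0.0675) [(46, array([0.506 , 0.0614])), (7, array([0.5128, 0.0914]))]
side drift [(101, array([0.5683, 0.3788]))]
```

```bash
python3 -c "
from rig import job
print(job.sign_off())"
```

```text
the job is handed in; nothing more can be done
None
```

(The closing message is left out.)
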